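# Gauge the stamp blanks and sort them

### The arm

A 7-joint arm with a two-finger parallel gripper is mounted at the origin on the work surface. World frame = base frame: x ahead of the robot, y to its left, z up, the work surface at z = 0. Lengths are in m, angles in rad, forces in N, time in s.
With the tool pointing down it reaches from about 0.425 to 0.875 m from the base axis. Payload 8.4 kg.
Tool frame: the origin (TCP) lies at the very end of the fingers, on their centre line; the grasp point (between the pads) lies env.hold_point_z behind it (env.hold_point_z is the distance from the TCP to the grasp point, in m); y points along the fingers, z is the direction in which the jaws open and shut, and the axes are right-handed (so a half turn about y gives the same grasp; the last joint's range is limited). The gripper opens to 87 mm and grips with 3 to 60 N. Pads are 19 mm wide; open, the fingers measure 117 mm over their backs; the gripper's body (75 mm by 190 mm) begins 51 mm behind the grasp point.
Start: joints at [-1.267, 0.333, 0.04, 1.465, -0.013, 1.343, -0.059], TCP at [0.255, 0.598, 0.223] pointing down, gripper open.
Joint ranges: [-2.58, 2.58], [-0.38, 2.09], [-1.3, 1.39], [0.25, 2.4], [-1.5, 4.64], [0.08, 2.09], [-2.65, 2.65]. Speed limits (rad/s): [2.22, 2.22, 2.79, 2.79, 3.14, 3.14, 3.14].

### API

Orientations are given as a rotation vector (axis times angle).
In Python, from cell import env, grab_frame, get_calibration gives the robot as it stands.
- The arm moves only by the tool arm_command, never from a script. Its argument "moves" is one flat list of numbers, 7 for each row, row after row: the shift along the tool's x, y, z in units of 30 mm (1.0 is 30 mm), then the turn, a rotation vector about the tool's x, y, z in rad, then the finger opening in mm, from 0 to 87. In form: [x, y, z, ax, ay, az, hand, x, y, z, ax, ay, az, hand, ...]. A call has 1 to 12 rows; each row shifts and turns the pose as measured when the row begins, along the tool's axes as they then stand; what a row does not reach is not made up. A row lasts 1/12 s, in which the tool goes at most 41.7 mm and 7.16 degrees, less where a joint would pass 70% of its speed; a pose out of reach is approached as far as the arm can. A call is refused whole if a number of a shift passes 1 or a number of a turn 0.125, either way. A call with a gripper value outside its range is refused whole. The fingers move at their own pace and stop on an object; "force" is the grip in N (left out, the last holds). Time passes only in rows, so rows that do not move let the fingers close. It gives the time, the measured TCP pose, the force and the opening at its end, in the units of the state.
- env.observe(): the state, without advancing time (a new reading comes with each control period).
- grab_frame(name): name is "side" or "top"; returns (picture, depth): 400x640x3 uint8, red, green, blue; 400x640 float32, m along the optical axis (not along the pixel's ray), 0 where there is no reading.
- get_calibration(name): a dict with "camera_matrix" (3x3 intrinsics, pixels), "distortion" ([k1, k2, p1, p2, k3] as OpenCV has them; the pictures are not rectified), "rvec" (rotation vector, rad) and "tvec" (3), from world to camera coordinates, as OpenCV has them. Camera axes: x right, y down, z forward; pixel columns grow to the right and rows downward; lengths in m; the calibration is good to about 2 mm. A picture is of the moment at which its call begins. get_calibration takes no time and is no camera call.
- env.hand_in(): hands the job in, once; it reports no verdict.
The state is a dict: "time": time; "joint_positions": joint angles; "dq": joint speeds; "joint_efforts": joint torques, N m; "position": TCP position; "ee_rot": TCP orientation; "force": force on the tool from outside, world axes, zero at the start; "wrist_torque": the same for the moment, N m; "opening": finger opening in m.
Only numpy, scipy, OpenCV 4.12 (cv2) and the standard library are available. Lean on these libraries where they do the work, as an engineer would, in place of code of your own. Each camera call takes 0.05 s, during which the arm holds its last target.

### The job

Check the thickness of the two wooden stamp blanks that are not on the white card, in the stepped gap gauge, one at a time: lower it upright and square into the gap, without forcing it, until it stops or reaches the bottom, then stand it upright in its tray and let go before gauging the other. Good (enters the wide upper gap, stops at the narrow red one): green tray; too thick (will not enter the upper gap): yellow tray; too thin (goes down through the red gap too): red tray. Leave the third blank, whose glue is drying on the card, and the glue pot, tape roll and ink pad where they are.

Things in the scene. Friction and masses are not known exactly. Their poses are not given: they have to be found in the camera images.
- blank_a: hand-stamp blank standing upright: pale wooden block 50 mm long (x), 44 mm high, thickness (y) unknown (nominally 30 mm, may be some 7 mm off; the name does not tell). On top, centred, a blue grip bar 40 mm long (x), 20 mm thick (y), 42 mm tall (44 to 86 mm up), alike on all three: pinch its 20 mm from above. About 70 g. Origin: centre of the underside, z up
- blank_b: hand-stamp blank standing upright: pale wooden block 50 mm long (x), 44 mm high, thickness (y) unknown (nominally 30 mm, may be some 7 mm off; the name does not tell). On top, centred, a blue grip bar 40 mm long (x), 20 mm thick (y), 42 mm tall (44 to 86 mm up), alike on all three: pinch its 20 mm from above. About 70 g. Origin: centre of the underside, z up
- blank_c: hand-stamp blank standing upright: pale wooden block 50 mm long (x), 44 mm high, thickness (y) unknown (nominally 30 mm, may be some 7 mm off; the name does not tell). On top, centred, a blue grip bar 40 mm long (x), 20 mm thick (y), 42 mm tall (44 to 86 mm up), alike on all three: pinch its 20 mm from above. About 70 g. Origin: centre of the underside, z up
- gauge: stepped go/no-go gap gauge, fixed: dark base plate 90 (x) x 100 (y) x 8 mm with two jaws 60 mm long (x), 77.5 mm over their outsides (y). The gap between them runs along the gauge's x, centred on the origin, open at the top and both ends, edges sharp. A blank fits with its length (x) along the gauge's x, either way round. Origin: centre of the plate's underside, z up
- gauge_mouth (a point): centre of the mouth of the upper (go) gap, at the top of the jaws, 44 mm above the table. The go gap is bare aluminium, 34 mm wide (y), 18 mm deep; a good blank has 2 mm to spare each side. A blank that is too thick comes to rest with its underside at this height. Axes as the gauge's
- gauge_step (a point): centre of the top of the lower (no-go) gap, 26 mm above the table. The no-go jaws are painted red; their gap is 27 mm wide (y), 18 mm deep, down to the base plate at 8 mm. A good blank rests with its underside at 26 mm, one that is too thin with its underside at 8 mm. Axes as the gauge's
- tray_keep: green open tray, fixed, 100 x 100 mm outside, 22 mm high, walls and floor 4 mm thick; for blanks that are good. Origin: centre of its underside (inner floor is 4 mm above)
- tray_sand: yellow open tray, fixed, 100 x 100 mm outside, 22 mm high, walls and floor 4 mm thick; for blanks that are too thick (to be sanded). Origin: centre of its underside (inner floor is 4 mm above)
- tray_scrap: red open tray, fixed, 100 x 100 mm outside, 22 mm high, walls and floor 4 mm thick; for blanks that are too thin (scrap). Origin: centre of its underside (inner floor is 4 mm above)
- card: white paper card 100 x 100 mm lying flat on the table, about 1 mm thick; the blank standing on its middle waits there for its glue to dry: leave that one alone. Any of the three may be the one on it. Origin: centre of the underside
- glue_pot: bystander: white pot with an orange lid, 44 mm across, 75 mm high; leave alone. Origin: centre of the underside
- tape_roll: bystander: cardboard-coloured ring lying flat, 80 mm across, 22 mm high; leave alone. Origin: centre of the underside
- ink_pad: bystander: flat black pad case with a blue top, 60 x 90 x 18 mm; leave alone. Origin: centre of the underside

How it is judged:
By the outcome, as a careful person would: the job done as asked, in the order asked, and still so for the second after the job is handed in, with the robot touching nothing.
It also fails if it takes over 72 s, if anything falls off the work surface, if the arm or the gripper's body presses on something with over 40 N, if the wrist force passes 120 N, or if a joint passes its speed limit or range.

## Working session

There is one attempt and no reset: what is moved stays moved. The work goes in short steps, Python scripts to look and compute and a tool call to move; the robot and the scene stay as the last step left them, time stands still between calls to the robot, and variables do not carry over. Pictures are saved under pics/ and viewed, and the job is handed in when it is done.

Besides the shell and the picture viewer there is one more tool, called after ">>>" as name(argument=value, ...), one argument or row to a line, values as JSON. arm_command: Moves the arm, as the interface text tells. Its arguments: {"type":"object","properties":{"moves":{"type":"array"},"force":{"type":"number"}},"required":["moves"]}

```bash
ls; mkdir -p pics; python3 - <<'E'
from cell import env, grab_frame, get_calibration
import cv2, numpy as np, json
s=env.observe(); print({k:np.round(v,4).tolist() for k,v in s.items()}, env.hold_point_z)
for n in("side","top"):
    p,d=grab_frame(n); cv2.imwrite(f"pics/{n}0.png",p[:,:,::-1]); np.savez(f"pics/{n}0.npz",p=p,d=d)
    print({k:np.round(v,4).tolist() for k,v in get_calibration(n).items()})
E
```

```text
pics
{'time': 0.0, 'joint_positions': [-1.2672, 0.3339, 0.0399, 1.4663, -0.0134, 1.3433, -0.0585], 'dq': [0.0001, 0.0007, -0.0005, 0.0006, 0.0004, -0.0001, -0.0001], 'joint_efforts': [-0.0004, -65.6375, 1.3347, -40.3812, -0.0599, 0.0451, 0.0002], 'position': [0.2546, 0.5975, 0.2217], 'ee_rot': [-1.5492, 0.3162, -0.3159], 'force': [-0.0066, 0.6405, 0.5032], 'wrist_torque': [-0.0006, -0.001, 0.0252], 'opening': 0.0869} 0.0187
{'camera_matrix': [[375.3439, 0.0, 320.8332], [0.0, 375.3439, 194.3026], [0.0, 0.0, 1.0]], 'distortion': [-0.0496, 0.0, 0.0, 0.0, 0.0], 'rvec': [2.2191, -0.8699, 0.355], 'tvec': [-0.4462, 0.3301, 0.746]}
{'camera_matrix': [[433.5585, 0.0, 313.3881], [0.0, 433.5585, 205.5704], [0.0, 0.0, 1.0]], 'distortion': [-0.0872, 0.0, 0.0, 0.0, 0.0], 'rvec': [2.1924, -2.1779, 0.093], 'tvec': [-0.0057, 0.6059, 1.0801]}
```

View pics/side0.png

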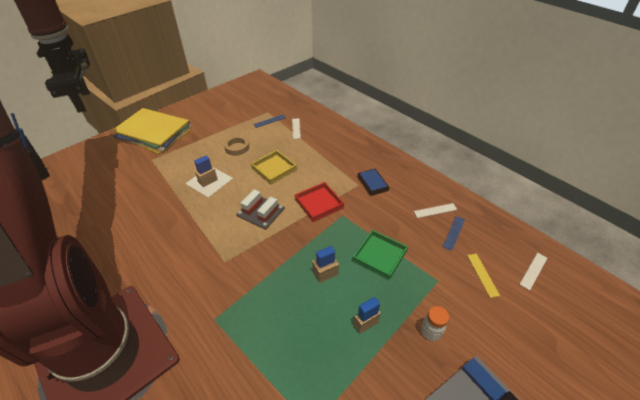

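View pics/top0.png

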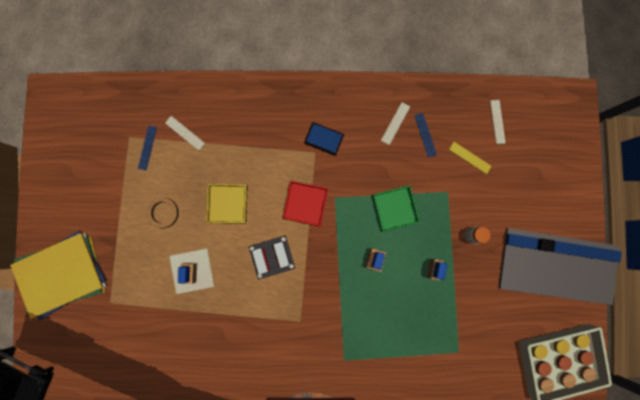

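```bash
cat > h.py <<'E'
import cv2, numpy as np
from cell import env, grab_frame, get_calibration
def cal(n):
    c=get_calibration(n);K=np.array(c["camera_matrix"]);D=np.array(c["distortion"]);R=cv2.Rodrigues(np.array(c["rvec"]))[0];t=np.array(c["tvec"]).ravel();return K,D,R,t
def rays(n,uv):
    K,D,R,t=cal(n);q=cv2.undistortPoints(np.array(uv,float).reshape(-1,1,2),K,D).reshape(-1,2)
    return -R.T@t,(np.c_[q,np.ones(len(q))])@R
def plane(n,uv,z):
    C,d=rays(n,uv);return C+d*((z-C[2])/d[:,2])[:,None]
def cloud(n,d):
    v,u=np.mgrid[0:400,0:640];C,r=rays(n,np.c_[u.ravel(),v.ravel()])
    P=C+r*d.ravel()[:,None];P[d.ravel()==0]=np.nan
    return P.reshape(400,640,3)
def proj(n,X):
    K,D,R,t=cal(n);return cv2.projectPoints(np.array(X,float).reshape(-1,1,3),cv2.Rodrigues(R)[0],t,K,D)[0].reshape(-1,2)
def shot(n,tag):
    p,d=grab_frame(n);np.savez(f"pics/{n}{tag}.npz",p=p,d=d);cv2.imwrite(f"pics/{n}{tag}.png",p[:,:,::-1]);return p,d
def crop(p,x0,y0,x1,y1,f,name):
    cv2.imwrite("pics/"+name,cv2.resize(p[y0:y1,x0:x1,::-1],None,fx=f,fy=f,interpolation=cv2.INTER_CUBIC))
def rect(P):
    (c,(w,h),a)=cv2.minAreaRect((P[:,:2]*1000).astype(np.float32));
    if w<h:w,h=h,w;a+=90
    return np.round(c,1),round(w,1),round(h,1),round((a+90)%180-90,1)
E
python3 - <<'E'
from h import *
for n in("top","side"):
    z=np.load(f"pics/{n}0.npz");p,d=z["p"],z["d"];P=cloud(n,d)
    hsv=cv2.cvtColor(p,cv2.COLOR_RGB2HSV)
    print(n,"table z",np.nanmedian(P[150:250,100:400,2]))
    def comps(m,zl,zh,name,zp):
        m=(m&(P[...,2]>zl)&(P[...,2]<zh)).astype(np.uint8)
        k,l,s,c=cv2.connectedComponentsWithStats(m)
        for i in range(1,k):
            if s[i,4]>25:
                v,u=np.where(l==i);q=plane(n,np.c_[u,v],zp);print(name,c[i].round(0),s[i,4],*rect(q),"zmed",round(np.nanmedian(P[...,2][l==i]),4),"mean",q.mean(0)[:2].round(4))
    H,S,V=cv2.split(hsv)
    comps((H>100)&(H<130)&(S>100),.076,.096,"bar",.086)
    comps((H>20)&(H<33)&(S>130),.012,.03,"yel",.022)
    comps(((H<6)|(H>172))&(S>150),.012,.03,"red",.022)
    comps((H>45)&(H<85)&(S>120),.012,.03,"grn",.022)
    comps((S<60)&(V>120),.036,.052,"jaw",.044)
    comps((S<60)&(V>120),-.01,.01,"card",.001)
z=np.load("pics/top0.npz")["p"];crop(z,150,170,460,310,2.5,"t0c.png")
crop(z,235,225,305,295,8,"t0g.png")
z=np.load("pics/side0.npz")["p"];crop(z,180,140,400,340,3,"s0c.png")
E
```

```text
top table z -0.00019303757422028944
bar [378. 260.] 121 [ 470.7 -157.2] 36.2 18.9 -18.7 zmed 0.0845 mean [ 0.4707 -0.1574]
bar [441. 270.] 135 [ 447.2 -309.1] 37.2 22.0 -12.1 zmed 0.0843 mean [ 0.4471 -0.3094]
bar [182. 274.] 126 [433.6 311.9] 35.8 19.4 1.2 zmed 0.0848 mean [0.4336 0.3117]
yel [212. 193.] 86 [636.2 258.6] 90.5 46.1 -38.3 zmed 0.0195 mean [0.6365 0.2573]
yel [235. 209.] 143 [609.9 220.3] 99.6 94.9 -89.5 zmed 0.0207 mean [0.5969 0.1975]
yel [582. 341.] 143 [ 255.9 -706.6] 38.5 34.2 46.3 zmed 0.0259 mean [ 0.2555 -0.707 ]
yel [560. 345.] 44 [ 247.7 -645.4] 35.5 20.0 -74.3 zmed 0.0276 mean [ 0.2473 -0.6439]
yel [540. 352.] 140 [ 230.4 -588.7] 35.6 31.3 -89.9 zmed 0.026 mean [ 0.2313 -0.5896]
red [305. 203.] 237 [612.6  19.5] 99.5 99.4 79.0 zmed 0.0203 mean [0.6128 0.0192]
red [265. 258.] 30 [471.2 119. ] 55.1 3.1 16.7 zmed 0.0224 mean [0.4714 0.1192]
grn [397. 209.] 265 [ 600.5 -213.3] 99.4 98.8 -75.6 zmed 0.0202 mean [ 0.5986 -0.2147]
jaw [281. 254.] 216 [482.5  78.2] 59.8 22.0 17.7 zmed 0.0429 mean [0.4824 0.0781]
jaw [259. 261.] 221 [466.  131.3] 59.7 22.7 17.2 zmed 0
[... 1579 characters left out ...]
.4818 0.0732]
jaw [437. 330.] 61 [ 524.3 -431. ] 30.4 11.9 -47.6 zmed 0.046 mean [ 0.5243 -0.4316]
card [189.   4.] 109 [1175.5 1795.6] 220.7 79.0 -8.5 zmed -0.002 mean [1.17   1.7945]
card [528.  40.] 990 [2158.7  285.2] 1340.4 76.1 89.9 zmed -0.0004 mean [2.1617 0.1709]
card [18. 53.] 174 [ 221.3 1800.3] 184.4 75.8 0.4 zmed 0.0005 mean [0.2182 1.7984]
card [296. 129.] 123 [800.7 337.3] 114.8 20.7 50.4 zmed 0.0003 mean [0.799  0.3367]
card [210. 184.] 423 [438.  309.9] 97.5 97.5 -78.2 zmed -0.0005 mean [0.4335 0.2957]
card [435. 210.] 264 [ 831.3 -220.8] 118.0 22.8 -28.6 zmed 0.0002 mean [ 0.8311 -0.2206]
card [533. 271.] 395 [ 840.8 -500.1] 118.3 23.6 5.9 zmed 0.0013 mean [ 0.8395 -0.5002]
```

View pics/t0c.png

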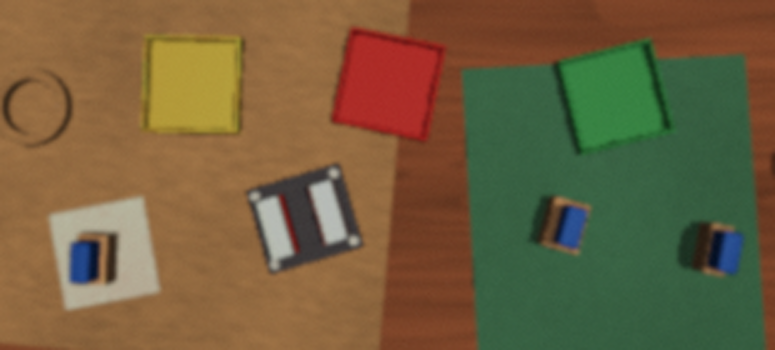

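View pics/t0g.png

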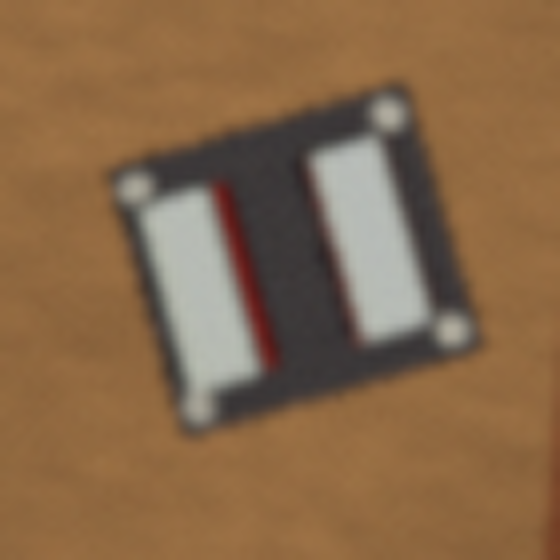

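View pics/s0c.png

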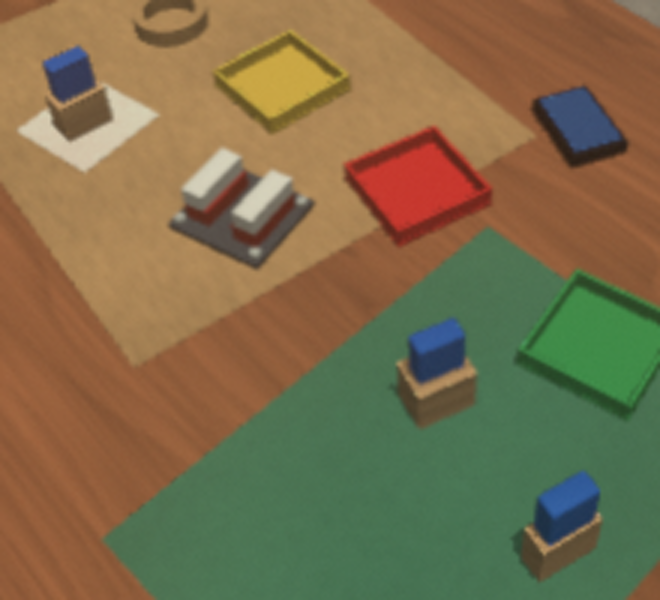

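```bash
cat >> h.py <<'E'
from scipy.spatial.transform import Rotation as Ro
def go(x,y,z,yaw):
    """distance to a target in tool axes/units; yaw = direction (deg) of held bar's long axis"""
    s=env.observe();R=Ro.from_rotvec(s["ee_rot"]);M=R.as_matrix()
    a=np.deg2rad(yaw);X=np.array([np.cos(a),np.sin(a),0])
    if X@M[:,0]<0:X=-X
    Yd=np.array([0,0,-1.]);T=np.c_[X,Yd,np.cross(X,Yd)]
    d=np.array([x,y,z])-s["position"]
    print("t",round(s["time"],2),"pos",np.round(s["position"],4),"d mm",(d*1000).round(1),"F",np.round(s["force"],1),"open",round(s["opening"],4))
    print(" units now-axes",(M.T@d/.03).round(3)," units target-axes",(T.T@d/.03).round(3),"turn",(R.inv()*Ro.from_matrix(T)).as_rotvec().round(4))
    print(" toolx",M[:,0].round(3),"tooly",M[:,1].round(3),"toolz",M[:,2].round(3))
E
python3 -c "
from h import *
go(.4695,-.1605,.2,-17); go(.4695,-.1605,.05,-17)"
```

```text
t 0.1 pos [0.2546 0.5976 0.2218] d mm [ 214.9 -758.1  -21.8] F [ 0.1 -0.3  0.6] open 0.0872
 units now-axes [ 16.494   0.756 -20.439]  units target-axes [ 14.237   0.725 -22.072] turn [ 0.0014 -0.1061  0.    ]
 toolx [ 0.92  -0.392  0.   ] tooly [-0.    -0.001 -1.   ] toolz [ 0.392  0.92  -0.001]
t 0.1 pos [0.2546 0.5976 0.2218] d mm [ 214.9 -758.1 -171.8] F [ 0.1 -0.3  0.6] open 0.0872
 units now-axes [ 16.494   5.756 -20.432]  units target-axes [ 14.237   5.725 -22.072] turn [ 0.0014 -0.1061  0.    ]
 toolx [ 0.92  -0.392  0.   ] tooly [-0.    -0.001 -1.   ] toolz [ 0.392  0.92  -0.001]
```

>>> arm_command(
  moves=[0,0,0,0,-0.1,0,87,0.9,0,-1,0,0,0,87,0.9,0,-1,0,0,0,87,0.9,0,-1,0,0,0,87,0.9,0,-1,0,0,0,87,0.9,0,-1,0,0,0,87,0.9,0,-1,0,0,0,87,0.9,0,-1,0,0,0,87,0.9,0,-1,0,0,0,87,0.9,0,-1,0,0,0,87,0.9,0,-1,0,0,0,87,0.9,0,-1,0,0,0,87],
  force=15,
)

```text
time: 1.1
position: [0.4396, 0.1883, 0.2152]
ee_rot: [-1.566, 0.227, -0.214]
force: [0.5, 0.5, -0.2]
opening: 0.087
```

```bash
python3 -c "
from h import *
go(.4695,-.1605,.15,-17)"
```

```text
t 1.1 pos [0.4396 0.1883 0.2152] d mm [  29.9 -348.8  -65.2] F [ 0.5  0.5 -0.2] open 0.087
 units now-axes [  4.198   2.226 -10.876]  units target-axes [  4.353   2.172 -10.826] turn [ 0.0077  0.0157 -0.0072]
 toolx [ 0.961 -0.277 -0.007] tooly [-0.009 -0.005 -1.   ] toolz [ 0.277  0.961 -0.008]
```

>>> arm_command(
  moves=[0.4,0.2,-1,0,0.015,0,87,0.4,0.2,-1,0,0,0,87,0.4,0.2,-1,0,0,0,87,0.4,0.2,-1,0,0,0,87,0.4,0.2,-1,0,0,0,87,0.4,0.2,-1,0,0,0,87,0.4,0.2,-1,0,0,0,87,0.4,0.2,-1,0,0,0,87,0.4,0.2,-1,0,0,0,87,0.4,0.2,-1,0,0,0,87,0,0,-0.4,0,0,0,87,0,0,0,0,0,0,87],
)

```text
time: 2.1
position: [0.4597, -0.1719, 0.1531]
ee_rot: [-1.564, 0.249, -0.238]
force: [-0.2, 0.9, 0.3]
opening: 0.0868
```

```bash
python3 -c "
from h import *
p,d=shot('side','1');p2,_=shot('top','1')
crop(p,250,150,420,330,3,'s1.png');crop(p2,330,200,480,310,5,'t1.png')
go(.4695,-.1605,.05,-17)"
```

```text
t 2.2 pos [ 0.4607 -0.169   0.1533] d mm [   8.8    8.5 -103.3] F [-0.   0.1 -0.5] open 0.0866
 units now-axes [0.216 3.439 0.38 ]  units target-axes [0.199 3.442 0.356] turn [ 0.0064 -0.0097 -0.0058]
 toolx [ 0.953 -0.302 -0.006] tooly [-0.007 -0.004 -1.   ] toolz [ 0.302  0.953 -0.006]
```

View pics/s1.png

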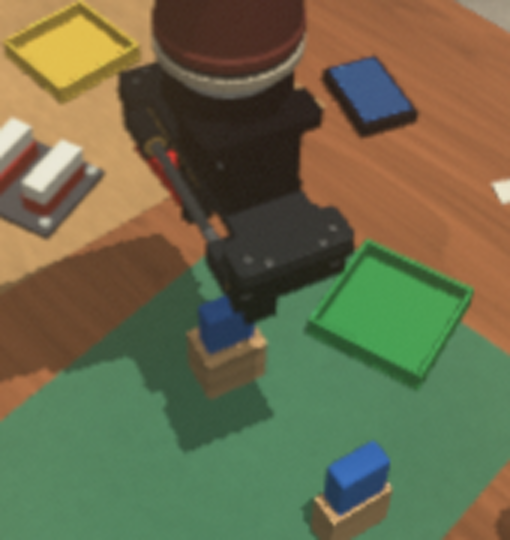

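View pics/t1.png

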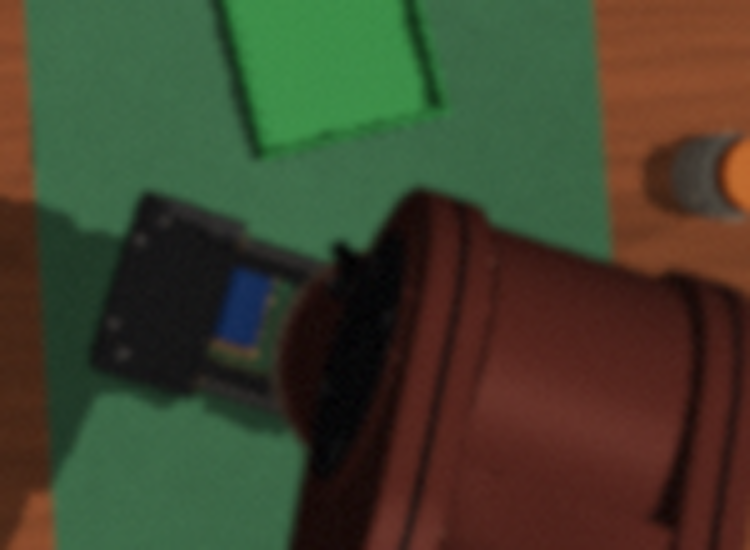

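>>> arm_command(
  moves=[0.2,0.5,0.35,0.006,-0.01,-0.006,87,0,0.8,0,0,0,0,87,0,0.8,0,0,0,0,87,0,0,0,0,0,0,87],
)

```text
time: 2.53
position: [0.4731, -0.1529, 0.0897]
ee_rot: [-1.555, 0.222, -0.229]
force: [-0.7, 0.8, 0.2]
opening: 0.0866
```

```bash
python3 -c "
from h import *
go(.4695,-.1605,.05,-17)"
```

```text
t 2.53 pos [ 0.4731 -0.1529  0.0897] d mm [ -3.6  -7.6 -39.7] F [-0.7  0.8  0.2] open 0.0866
 units now-axes [-0.048  1.322 -0.285]  units target-axes [-0.04   1.324 -0.279] turn [-0.0048  0.0091  0.0039]
 toolx [ 0.959 -0.284  0.004] tooly [ 0.005  0.003 -1.   ] toolz [0.284 0.959 0.005]
```

>>> arm_command(
  moves=[-0.04,0.6,-0.2,-0.004,0.006,0.003,87,0,0.5,0,0,0,0,87,0,0,0,0,0,0,87,0,0,0,0,0,0,87],
)

```text
time: 2.87
position: [0.4723, -0.1519, 0.0582]
ee_rot: [-1.556, 0.224, -0.224]
force: [0.4, -0.2, -0.1]
opening: 0.0872
```

```bash
python3 -c "
from h import *
go(.4695,-.1605,.05,-17)"
```

```text
t 2.87 pos [ 0.4723 -0.1519  0.0582] d mm [-2.8 -8.6 -8.2] F [ 0.4 -0.2 -0.1] open 0.0872
 units now-axes [-0.01   0.273 -0.302]  units target-axes [-0.007  0.274 -0.302] turn [-0.0028  0.0114 -0.0002]
 toolx [ 0.96  -0.281 -0.   ] tooly [ 0.001  0.003 -1.   ] toolz [0.281 0.96  0.003]
```

>>> arm_command(
  moves=[0,0.25,-0.3,0,0.01,0,87,0,0.08,-0.1,0,0,0,87,0,0,0,0,0,0,87],
)

```text
time: 3.12
position: [0.471, -0.1627, 0.0507]
ee_rot: [-1.554, 0.227, -0.233]
force: [0.8, -0.2, -0.6]
opening: 0.0871
```

```bash
python3 -c "
from h import *
go(.4695,-.1605,.05,-17);p,_=shot('side','2');crop(p,250,150,420,330,3,'s2.png')"
```

```text
t 3.12 pos [ 0.471  -0.1627  0.0507] d mm [-1.5  2.2 -0.7] F [ 0.8 -0.2 -0.6] open 0.0871
 units now-axes [-0.07   0.023  0.054]  units target-axes [-0.07   0.023  0.054] turn [-0.0049  0.0038  0.0033]
 toolx [ 0.957 -0.289  0.003] tooly [ 0.005  0.004 -1.   ] toolz [0.289 0.957 0.005]
```

View pics/s2.png

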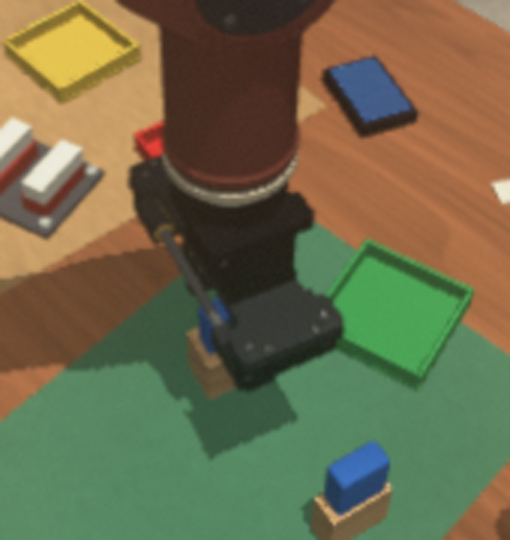

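>>> arm_command(
  moves=[0,0,0,-0.004,0.004,0.003,50,0,0,0,0,0,0,15,0,0,0,0,0,0,15,0,0,0,0,0,0,15,0,0,0,0,0,0,15,0,0,0,0,0,0,15,0,0,0,0,0,0,15],
  force=15,
)

```text
time: 3.75
position: [0.472, -0.1629, 0.0524]
ee_rot: [-1.557, 0.232, -0.236]
force: [-0.2, 0.1, 0.1]
opening: 0.0481
```

```bash
python3 -c "
from h import *
go(.4695,-.1605,.05,-17)"
```

```text
t 3.75 pos [ 0.472  -0.1629  0.0524] d mm [-2.5  2.4 -2.4] F [-0.2  0.1  0.1] open 0.0481
 units now-axes [-0.104  0.079  0.052]  units target-axes [-0.103  0.079  0.052] turn [-0.0014 -0.0017  0.0022]
 toolx [ 0.956 -0.294  0.002] tooly [ 0.002  0.001 -1.   ] toolz [0.294 0.956 0.001]
```

>>> arm_command(
  moves=[0,0.08,0,0,0,0,15,0,0,0,0,0,0,15,0,0,0,0,0,0,15,0,0,0,0,0,0,15,0,0,0,0,0,0,15,0,0,0,0,0,0,15],
)

```text
time: 4.25
position: [0.4719, -0.1627, 0.0495]
ee_rot: [-1.557, 0.233, -0.236]
force: [0.1, 0.8, 0.2]
opening: 0.0198
```

```bash
python3 -c "
from h import *
go(.4695,-.1605,.05,-17)"
```

```text
t 4.25 pos [ 0.4719 -0.1627  0.0495] d mm [-2.4  2.2  0.5] F [0.1 0.8 0.2] open 0.0198
 units now-axes [-0.097 -0.017  0.048]  units target-axes [-0.097 -0.016  0.048] turn [-0.0013 -0.0015  0.0017]
 toolx [ 0.956 -0.294  0.002] tooly [ 0.002  0.001 -1.   ] toolz [0.294 0.956 0.001]
```

>>> arm_command(
  moves=[0,-0.4,0,0,0,0,15,0,-1,0,0,0,0,15,0,-1,0,0,0,0,15,0,-1,0,0,-0.12,0,15,0,-0.5,0,0,-0.12,0,15,0,0,0,0,-0.12,0,15,0,0,0,0,-0.12,0,15,0,0,0,0,0,0,15],
)

```text
time: 4.92
position: [0.4699, -0.1649, 0.1776]
ee_rot: [-1.567, -0.157, 0.154]
force: [-0.7, -0.3, -1.0]
opening: 0.0202
```

```bash
python3 -c "
from h import *
go(.4745,.102,.15,17.3);p,_=shot('side','3');crop(p,180,100,420,300,3,'s3.png')"
```

```text
t 4.92 pos [ 0.4699 -0.1649  0.1776] d mm [  4.6 266.9 -27.6] F [-0.7 -0.3 -1. ] open 0.0202
 units now-axes [1.901 0.91  8.693]  units target-axes [2.792 0.921 8.447] turn [ 0.0017 -0.1037  0.0013]
 toolx [0.98  0.197 0.001] tooly [ 0.002 -0.001 -1.   ] toolz [-0.197  0.98  -0.002]
```

View pics/s3.png

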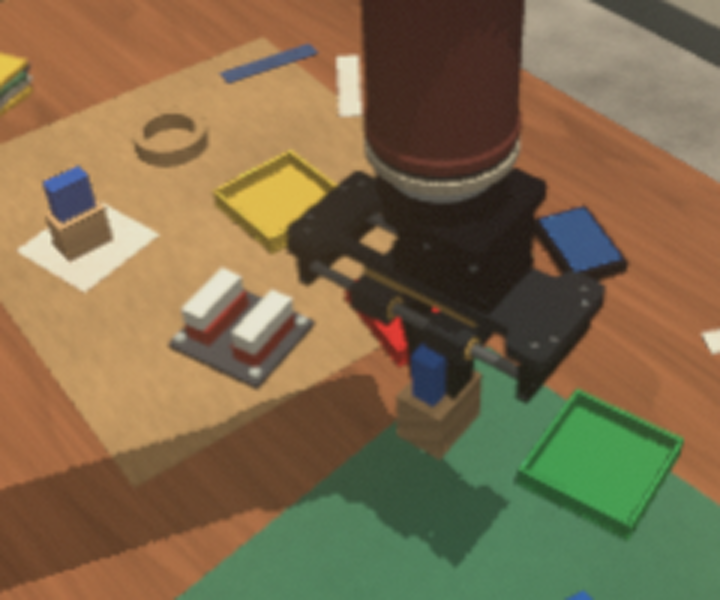

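>>> arm_command(
  moves=[0,0,0.3,0,-0.1,0,15,0.33,0,1,0,0,0,15,0.33,0,1,0,0,0,15,0.33,0,1,0,0,0,15,0.33,0,1,0,0,0,15,0.33,0,1,0,0,0,15,0.33,0,1,0,0,0,15,0.33,0,0.8,0,0,0,15,0.2,0.3,0.3,0,0,0,15,0,0.3,0,0,0,0,15,0,0,0,0,0,0,15],
)

```text
time: 5.88
position: [0.4807, 0.0746, 0.1582]
ee_rot: [-1.568, -0.184, 0.186]
force: [-0.5, -0.4, -0.8]
opening: 0.0198
```

```bash
python3 -c "
from h import *
go(.4745,.102,.11,17.3)"
```

```text
t 5.88 pos [0.4807 0.0746 0.1582] d mm [ -6.2  27.4 -48.2] F [-0.5 -0.4 -0.8] open 0.0198
 units now-axes [0.015 1.603 0.946]  units target-axes [0.073 1.607 0.935] turn [ 0.0049 -0.0661 -0.0022]
 toolx [ 0.972  0.234 -0.002] tooly [-0.001 -0.005 -1.   ] toolz [-0.234  0.972 -0.005]
```

>>> arm_command(
  moves=[0.06,0.4,0.6,0.004,-0.06,-0.002,15,0,0.5,0.3,0,0,0,15,0,0.3,0,0,0,0,15,0,0,0,0,0,0,15,0,0,0,0,0,0,15],
)

```text
time: 6.3
position: [0.4752, 0.0921, 0.1195]
ee_rot: [-1.564, -0.218, 0.223]
force: [-0.6, -0.2, -0.3]
opening: 0.0196
```

```bash
python3 -c "
from h import *
go(.4745,.102,.11,17.3);p,_=shot('side','4');crop(p,210,150,310,240,8,'s4.png');p,_=shot('top','4');crop(p,230,210,320,300,6,'t4.png')"
```

```text
t 6.3 pos [0.4752 0.0921 0.1195] d mm [-0.7  9.9 -9.5] F [-0.6 -0.2 -0.3] open 0.0196
 units now-axes [0.07  0.315 0.326]  units target-axes [0.075 0.316 0.323] turn [ 0.0042 -0.0215 -0.0041]
 toolx [ 0.961  0.277 -0.004] tooly [-0.003 -0.005 -1.   ] toolz [-0.277  0.961 -0.004]
```

View pics/s4.png

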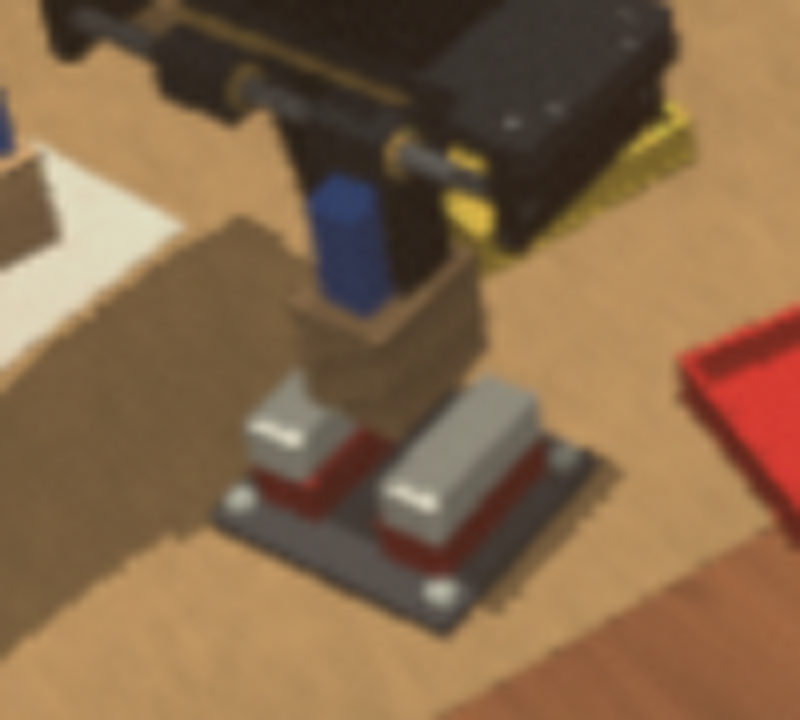

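View pics/t4.png

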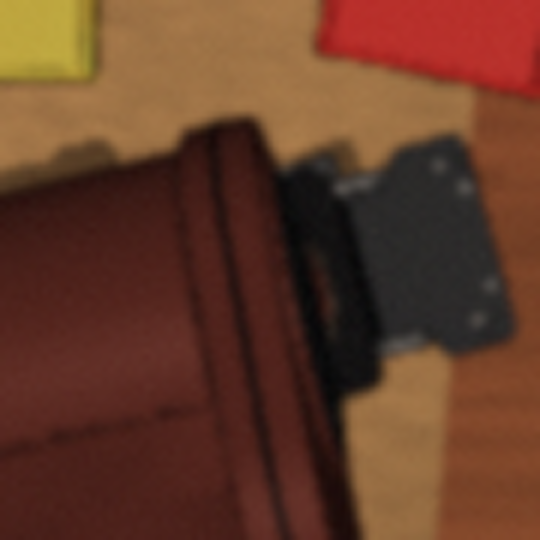

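```bash
cat >> h.py <<'E'
def endface(tag,box,pos,rotv):
    p=np.load(f"pics/side{tag}.npz")["p"];H,S,V=cv2.split(cv2.cvtColor(p,cv2.COLOR_RGB2HSV))
    m=((H>100)&(H<130)&(S>90)&(V>40)).astype(np.uint8);x0,y0,x1,y1=box;mm=np.zeros_like(m);mm[y0:y1,x0:x1]=m[y0:y1,x0:x1]
    v,u=np.where(mm);M=Ro.from_rotvec(rotv).as_matrix()
    print("px",len(u),"centroid",u.mean(),v.mean(),"ext",u.min(),u.max(),v.min(),v.max())
    C,d=rays("side",np.c_[u,v]);n=M[:,0];P0=np.array(pos)-.02*n
    t=((P0-C)@n)/(d@n);Q=(C+d*t[:,None]-pos)@M
    print("in tool frame mm: mean",(Q.mean(0)*1e3).round(1),"min",(Q.min(0)*1e3).round(1),"max",(Q.max(0)*1e3).round(1),"ray dir tool",(d.mean(0)@M).round(3))
E
python3 -c "
from h import *
s=env.observe();endface('4',(246,170,262,192),s['position'],s['ee_rot'])"
```

```text
px 95 centroid 253.06315789473683 179.1578947368421 ext 249 257 172 187
in tool frame mm: mean [-20.  -28.1  -8.5] min [-20.  -52.5 -21.1] max [-20.   -1.5   3.1] ray dir tool [0.537 0.673 0.542]
```

```bash
python3 -c "
from h import *
z=np.load('pics/side4.npz');p,d=z['p'],z['d'];P=cloud('side',d)
s=env.observe();M=Ro.from_rotvec(s['ee_rot']).as_matrix();Q=((P-s['position'])@M*1e3).round(0)
for v in range(172,212,2):
    print(v,[ (u,*Q[v,u].astype(int),tuple(p[v,u])) for u in (250,253,256)] if np.isfinite(Q[v,250:257]).all() else None)
crop(p,235,160,285,215,14,'s4b.png')
C,dd=rays('side',[[253,190]]);print(C,dd)
"
```

```text
172 [(250, np.int64(-7), np.int64(-33), np.int64(10), (np.uint8(46), np.uint8(44), np.uint8(57))), (253, np.int64(-37), np.int64(-73), np.int64(-29), (np.uint8(50), np.uint8(54), np.uint8(76))), (256, np.int64(-37), np.int64(-78), np.int64(-39), (np.uint8(46), np.uint8(40), np.uint8(41)))]
174 [(250, np.int64(-13), np.int64(-33), np.int64(5), (np.uint8(50), np.uint8(64), np.uint8(101))), (253, np.int64(-9), np.int64(-33), np.int64(0), (np.uint8(53), np.uint8(65), np.uint8(103))), (256, np.int64(-10), np.int64(-39), np.int64(-12), (np.uint8(49), np.uint8(55), np.uint8(80)))]
176 [(250, np.int64(-20), np.int64(-34), np.int64(0), (np.uint8(50), np.uint8(61), np.uint8(96))), (253, np.int64(-15), np.int64(-33), np.int64(-5), (np.uint8(51), np.uint8(65), np.uint8(103))), (256, np.int64(-10), np.int64(-31), np.int64(-10), (np.uint8(49), np.uint8(55), np.uint8(81)))]
178 [(250, np.int64(-19), np.int64(-27), np.int64(2), (np.uint8(48), np.uint8(55), np.uint8(81))), (253, np.int64(-20), np.int64(-32), np.int64(-9), (np.uint8(48), np.uint8(56), np.uint8(84))), (256, np.int64(-11), np.int64(-25)
[... 4037 characters left out ...]
5), (np.uint8(79), np.uint8(37), np.uint8(27)))]
208 [(250, np.int64(-16), np.int64(96), np.int64(26), (np.uint8(99), np.uint8(56), np.uint8(46))), (253, np.int64(-8), np.int64(101), np.int64(23), (np.uint8(82), np.uint8(41), np.uint8(30))), (256, np.int64(5), np.int64(114), np.int64(25), (np.uint8(75), np.uint8(47), np.uint8(39)))]
210 [(250, np.int64(-18), np.int64(101), np.int64(25), (np.uint8(85), np.uint8(40), np.uint8(30))), (253, np.int64(-7), np.int64(111), np.int64(25), (np.uint8(77), np.uint8(41), np.uint8(31))), (256, np.int64(-1), np.int64(114), np.int64(20), (np.uint8(73), np.uint8(65), np.uint8(58)))]
[ 0.13032438 -0.52186575  0.75843396] [[ 0.35029453  0.65126416 -0.69717154]]
```

View pics/s4b.png

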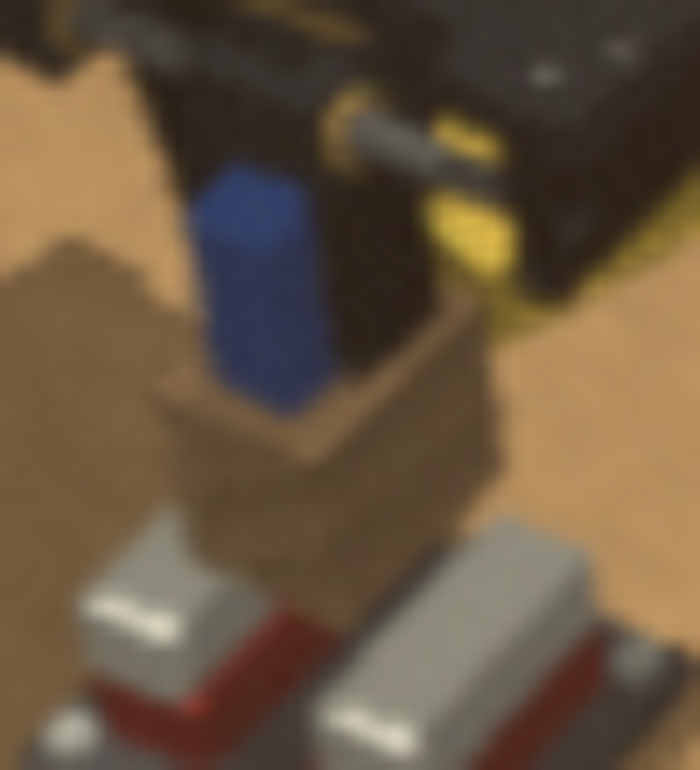

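```bash
python3 -c "
from h import *
a=np.deg2rad(17.3);c=np.array([.475,.1,0]);G=np.array([[np.cos(a),-np.sin(a),0],[np.sin(a),np.cos(a),0],[0,0,1]])
for n in('side','top'):
  P=cloud(n,np.load(f'pics/{n}0.npz')['d']);q=((P-c)@G*1e3).reshape(-1,3);q=q[np.isfinite(q).all(1)]
  for z0,z1 in((10,26),(29,40),(39,48)):
    w=q[(abs(q[:,0])<24)&(abs(q[:,1])<50)&(q[:,2]>z0)&(q[:,2]<z1)]
    h,e=np.histogram(w[:,1],np.arange(-50,51,2));print(n,z0,[(int(b),int(k)) for b,k in zip(e,h) if k])
    for lo,hi in((-46,-34),(10,24)):
      t=w[(w[:,1]>lo)&(w[:,1]<hi)]
      if len(t)>10 and z0<39:print('   face',lo,hi,len(t),np.median(t[:,1]).round(2),'slope deg',np.rad2deg(np.polyfit(t[:,0],t[:,1],1)[0]).round(2))
P=cloud('side',np.load('pics/side4.npz')['d']);s=env.observe();M=Ro.from_rotvec(s['ee_rot']).as_matrix();q=((P-s['position'])@M*1e3).reshape(-1,3);q=q[np.isfinite(q).all(1)]
w=q[(abs(q[:,0])<22)&(q[:,1]>14)&(q[:,1]<42)&(q[:,2]<0)&(q[:,2]>-25)];print('block -y face',len(w),np.median(w[:,2]),np.polyfit(w[:,0],w[:,2],1))
w=q[(q[:,0]>-18)&(q[:,0]<-11)&(q[:,1]>-28)&(q[:,1]<2)&(abs(q[:,2])<14)];print('bar face',len(w),np.median(w[:,2]),w[:,2].std())
w=q[(q[:,0]>-35)&(q[:,0]<-23)&(q[:,1]>14)&(q[:,1]<42)&(abs(q[:,2])<25)];print('end face x',np.median(w[:,0]), 'y-range',w[:,2].min(),w[:,2].max())
"
```

```text
side 10 [(-38, 7), (-36, 34), (-34, 4), (14, 6), (16, 43), (18, 11), (20, 7), (22, 1)]
   face -46 -34 41 -35.22 slope deg -0.28
   face 10 24 68 17.19 slope deg -0.2
side 29 [(-38, 10), (-36, 26), (-16, 1), (-14, 1), (16, 1), (18, 8), (20, 24), (22, 3), (32, 1), (34, 2), (38, 1)]
   face -46 -34 36 -35.35 slope deg -0.24
   face 10 24 36 20.4 slope deg 0.54
side 39 [(-38, 5), (-36, 14), (-34, 7), (-32, 14), (-30, 9), (-28, 8), (-26, 12), (-24, 10), (-22, 6), (-20, 14), (-18, 7), (-16, 9), (-14, 3), (18, 3), (20, 15), (22, 8), (24, 9), (26, 12), (28, 7), (30, 9), (32, 11), (34, 8), (36, 13), (38, 7), (40, 5)]
top 10 [(-42, 1), (-40, 2), (-36, 1), (-34, 9), (-12, 2), (-10, 11), (-8, 1), (-4, 2), (0, 2), (2, 1), (4, 1), (6, 2), (10, 3), (12, 1), (18, 20), (20, 14), (22, 2), (48, 1)]
   face 10 24 40 19.23 slope deg -1.14
top 29 [(-36, 1), (-34, 6), (-30, 1), (-28, 1), (-24, 1), (-20, 1), (-16, 2), (-14, 3), (18, 1), (22, 7), (24, 3), (26, 1), (28, 1), (30, 2), (32, 4), (34, 2), (36, 1), (38, 1), (40, 1), (42, 1), (44, 1)]
top 39 [(-36, 1), (-34, 13), (-32, 14), (-30, 14), (-28, 16), (-26, 17), (-24, 12), (-22, 16), (-20, 18), (-18, 13), (-16, 14), (-14, 13), (-12, 1), (20, 1), (22, 15), (24, 18), (26, 12), (28, 14), (30, 15), (32, 16), (34, 15), (36, 13), (38, 15), (40, 15), (42, 16), (44, 2)]
block -y face 93 -18.339296361034517 [-7.63181357e-03 -1.83727565e+01]
bar face 18 -9.955084252524859 1.3142130180359461
end face x -26.009758103734118 y-range -20.301356372690204 18.988664943621615
```

```bash
python3 -c "
from h import *
go(.4737,.1036,.1,17.2)"
```

```text
t 6.4 pos [0.4756 0.0923 0.12  ] d mm [ -1.9  11.3 -20. ] F [ 0.3  0.  -0.6] open 0.0199
 units now-axes [0.046 0.665 0.383]  units target-axes [0.051 0.666 0.379] turn [ 0.0039 -0.0196 -0.0031]
 toolx [ 0.961  0.277 -0.003] tooly [-0.002 -0.005 -1.   ] toolz [-0.277  0.961 -0.004]
```

>>> arm_command(
  moves=[0.05,0.2,0.38,0.004,-0.02,-0.003,15,0,0.2,0,0,0,0,15,0,0.1,0,0,0,0,15,0,0,0,0,0,0,15],
)

```text
time: 6.73
position: [0.4753, 0.1039, 0.1055]
ee_rot: [-1.556, -0.238, 0.233]
force: [0.1, 0.2, -1.4]
opening: 0.02
```

```bash
python3 -c "
from h import *
go(.4737,.1036,.1,17.2)"
```

```text
t 6.73 pos [0.4753 0.1039 0.1055] d mm [-1.6 -0.3 -5.5] F [ 0.1  0.2 -1.4] open 0.02
 units now-axes [-0.054  0.183  0.005]  units target-axes [-0.053  0.184  0.005] turn [-0.0012 -0.0001  0.0038]
 toolx [0.955 0.296 0.004] tooly [ 0.003  0.002 -1.   ] toolz [-0.296  0.955  0.001]
```

>>> arm_command(
  moves=[0,0.1,0,-0.001,0,0.003,15,0,0.1,0,0,0,0,15,0,0.08,0,0,0,0,15,0,0,0,0,0,0,15],
)

```text
time: 7.07
position: [0.4754, 0.1038, 0.0962]
ee_rot: [-1.558, -0.236, 0.235]
force: [-0.5, -0.3, -0.5]
opening: 0.0199
```

```bash
cat > look.py <<'E'
from h import *
import sys
p,d=shot('side',sys.argv[1]);crop(p,220,150,300,230,8,f's{sys.argv[1]}.png')
P=cloud('side',d);s=env.observe();M=Ro.from_rotvec(s['ee_rot']).as_matrix();q=((P-s['position'])@M*1e3).reshape(-1,3);q=q[np.isfinite(q).all(1)]
w=q[(abs(q[:,0])<20)&(q[:,1]>10)&(q[:,1]<38)&(q[:,2]<-8)&(q[:,2]>-25)]
print('block -y face',len(w),np.median(w[:,2]),np.rad2deg(np.polyfit(w[:,0],w[:,2],1)[0]))
w=q[(q[:,0]>-18)&(q[:,0]<-11)&(q[:,1]>-28)&(q[:,1]<2)&(abs(q[:,2])<14)];print('bar face',len(w),np.median(w[:,2]))
w=q[(q[:,0]>-35)&(q[:,0]<-23)&(q[:,1]>12)&(q[:,1]<38)&(abs(q[:,2])<25)];print('end face x',np.median(w[:,0]),'z range',np.percentile(w[:,2],[2,98]).round(1),len(w))
go(.4737,.1036,.1,17.2)
E
python3 look.py 5
```

```text
block -y face 79 -18.296437863193997 0.3021210210870022
bar face 16 -9.610548241875744
end face x -25.904910320432418 z range [-18.4  17.1] 76
t 7.12 pos [0.4755 0.1038 0.0964] d mm [-1.8 -0.2  3.6] F [-0.1 -1.  -0.7] open 0.0202
 units now-axes [-0.058 -0.118  0.01 ]  units target-axes [-0.058 -0.118  0.01 ] turn [ 0.0002 -0.0001  0.0006]
 toolx [0.955 0.296 0.001] tooly [ 0.001 -0.    -1.   ] toolz [-0.296  0.955 -0.   ]
```

View pics/s5.png

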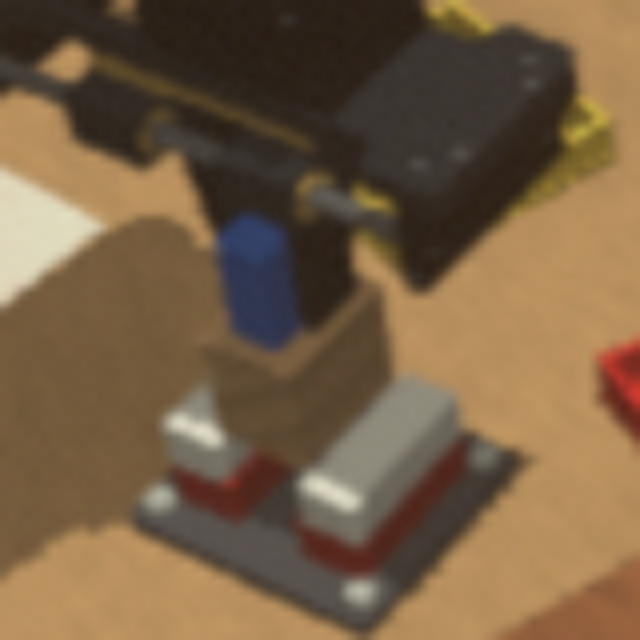

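>>> arm_command(
  moves=[0,0.05,0,0,0,0,15,0,0.05,0,0,0,0,15,0,0.05,0,0,0,0,15,0,0,0,0,0,0,15],
)

```text
time: 7.45
position: [0.4768, 0.1041, 0.0936]
ee_rot: [-1.557, -0.238, 0.233]
force: [-0.6, -0.1, -0.2]
opening: 0.0198
```

```bash
python3 -c "
from h import *
go(.4737,.1036,.0935,17.2)"
```

```text
t 7.45 pos [0.4768 0.1041 0.0936] d mm [-3.1 -0.5 -0.1] F [-0.6 -0.1 -0.2] open 0.0198
 units now-axes [-0.104  0.003  0.013]  units target-axes [-0.104  0.003  0.013] turn [-0.0005 -0.0003  0.0032]
 toolx [0.955 0.295 0.003] tooly [ 0.003  0.001 -1.   ] toolz [-0.295  0.955  0.   ]
```

>>> arm_command(
  moves=[-0.06,0.05,0,0,0,0.003,15,0,0.06,0,0,0,0,15,0,0.06,0,0,0,0,15,0,0.06,0,0,0,0,15],
)

```text
time: 7.78
position: [0.4788, 0.1046, 0.0924]
ee_rot: [-1.554, -0.241, 0.229]
force: [-6.3, -2.2, 20.5]
opening: 0.02
```

```bash
python3 -c "
from h import *
go(.4737,.1036,.0935,17.2)"
```

```text
t 7.78 pos [0.4788 0.1046 0.0924] d mm [-5.1 -1.   1.1] F [-6.3 -2.2 20.5] open 0.02
 units now-axes [-0.171 -0.038  0.017]  units target-axes [-0.171 -0.037  0.017] turn [-0.0027 -0.0009  0.0079]
 toolx [0.956 0.295 0.008] tooly [ 0.007  0.005 -1.   ] toolz [-0.295  0.956  0.003]
```

>>> arm_command(
  moves=[0,-0.1,0,0,0,0.005,15,0,-0.3,0,0,0,0,15,0,-0.6,0,0,0,0,15,0,-0.5,0,0,0.1,0,15,0.5,-0.2,0.2,0,0.1,0,15,0.5,0,0.3,0,0.1,0,15,0,0,0,0,0,0,15],
)

```text
time: 8.37
position: [0.5061, 0.1235, 0.1479]
ee_rot: [-1.567, 0.011, -0.013]
force: [-0.1, 0.6, -0.9]
opening: 0.0195
```

```bash
python3 -c "
from h import *
go(.609,.216,.1,0)"
```

```text
t 8.37 pos [0.5061 0.1235 0.1479] d mm [102.9  92.5 -47.9] F [-0.1  0.6 -0.9] open 0.0195
 units now-axes [3.38  1.612 3.131]  units target-axes [3.43  1.596 3.084] turn [-0.0038 -0.0155  0.0013]
 toolx [ 1.    -0.015  0.001] tooly [ 0.001  0.004 -1.   ] toolz [0.015 1.    0.004]
```

>>> arm_command(
  moves=[0.85,0.1,0.8,-0.003,-0.01,0,15,0.85,0.2,0.8,0,0,0,15,0.85,0.3,0.8,0,0,0,15,0.6,0.4,0.5,0,0,0,15,0.2,0.5,0.2,0,0,0,15,0,0.3,0,0,0,0,15,0,0,0,0,0,0,15],
)

```text
time: 8.95
position: [0.6093, 0.2181, 0.0925]
ee_rot: [-1.57, -0.003, 0.004]
force: [-0.1, -0.1, -0.8]
opening: 0.0198
```

```bash
python3 -c "
from h import *
go(.609,.216,.055,0);p,_=shot('side','6');crop(p,210,110,330,210,6,'s6.png')"
```

```text
t 8.95 pos [0.6093 0.2181 0.0925] d mm [ -0.3  -2.1 -37.5] F [-0.1 -0.1 -0.8] open 0.0198
 units now-axes [-0.01   1.249 -0.071]  units target-axes [-0.01   1.249 -0.07 ] turn [-0.0005  0.0045 -0.0007]
 toolx [ 1.     0.004 -0.001] tooly [-0.001  0.    -1.   ] toolz [-0.004  1.     0.   ]
```

View pics/s6.png

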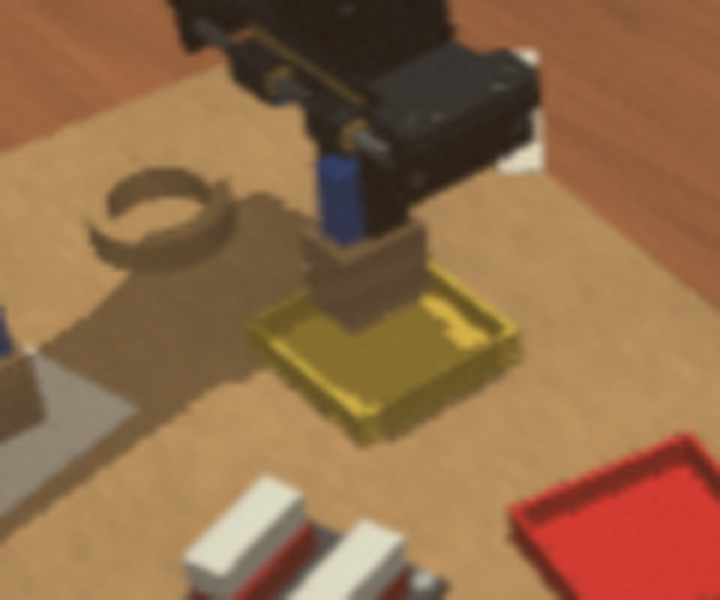

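Above the yellow tray, well centred. Lowering.

>>> arm_command(
  moves=[0,0.4,0,0,0,0,15,0,0.4,0,0,0,0,15,0,0.2,0,0,0,0,15,0,0.08,0,0,0,0,15,0,0,0,0,0,0,15],
)

```text
time: 9.42
position: [0.6082, 0.215, 0.0608]
ee_rot: [-1.569, -0.003, 0.001]
force: [1.0, -1.0, -0.9]
opening: 0.02
```

```bash
python3 -c "
from h import *
go(.609,.216,.0535,0)"
```

```text
t 9.42 pos [0.6082 0.215  0.0608] d mm [ 0.8  1.  -7.3] F [ 1.  -1.  -0.9] open 0.02
 units now-axes [0.027 0.242 0.034]  units target-axes [0.027 0.242 0.034] turn [-0.0018  0.0024  0.0011]
 toolx [1.    0.002 0.001] tooly [ 0.001  0.002 -1.   ] toolz [-0.002  1.     0.002]
```

>>> arm_command(
  moves=[0,0.1,0,0,0,0,15,0,0.08,0,0,0,0,15,0,0.05,0,0,0,0,15,0,0.03,0,0,0,0,15,0,0,0,0,0,0,15],
)

```text
time: 9.83
position: [0.6087, 0.2147, 0.0535]
ee_rot: [-1.568, -0.004, -0.001]
force: [0.3, -0.2, -1.1]
opening: 0.0198
```

```bash
python3 -c "
from h import *
go(.609,.216,.0535,0)"
```

```text
t 9.83 pos [0.6087 0.2147 0.0535] d mm [ 0.3  1.3 -0. ] F [ 0.3 -0.2 -1.1] open 0.0198
 units now-axes [0.009 0.001 0.044]  units target-axes [0.008 0.001 0.044] turn [-0.0027  0.0019  0.0027]
 toolx [1.    0.002 0.003] tooly [ 0.003  0.003 -1.   ] toolz [-0.002  1.     0.003]
```

>>> arm_command(
  moves=[0,0.03,0,0,0,0,15,0,0.01,0,0,0,0,20,0,0,0,0,0,0,30,0,0,0,0,0,0,45,0,0,0,0,0,0,50,0,0,0,0,0,0,50,0,-0.5,0,0,0,0,60,0,-1,0,0,0,0,87,0,-1,0,0,0,0,87,0,-0.5,0,0,0,0,87,0,0,0,0,0,0,87],
)

```text
time: 10.75
position: [0.6079, 0.2143, 0.1449]
ee_rot: [-1.569, -0.002, 0.001]
force: [-0.0, 0.3, 0.7]
opening: 0.0719
```

```bash
python3 -c "
from h import *
go(.446,-.312,.16,-12);p,_=shot('side','7');crop(p,180,110,330,210,5,'s7.png')"
```

```text
t 10.75 pos [0.6079 0.2143 0.1449] d mm [-161.9 -526.3   15.1] F [-0.   0.3  0.7] open 0.0719
 units now-axes [ -5.429  -0.528 -17.531]  units target-axes [ -1.63   -0.502 -18.281] turn [-0.0014  0.2113  0.0005]
 toolx [1.    0.002 0.001] tooly [ 0.001  0.001 -1.   ] toolz [-0.002  1.     0.001]
```

View pics/s7.png

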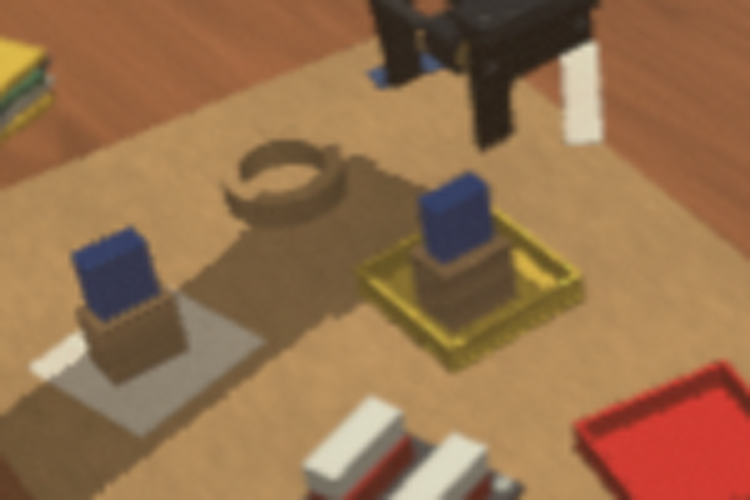

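>>> arm_command(
  moves=[0,-0.2,-0.5,0,0.11,0,87,0,-0.2,-1,0,0.1,0,87,-0.1,0,-1,0,0,0,87,-0.1,0,-1,0,0,0,87,-0.1,0,-1,0,0,0,87,-0.1,0,-1,0,0,0,87,-0.1,0,-1,0,0,0,87,-0.1,0,-1,0,0,0,87,-0.1,0,-1,0,0,0,87,-0.1,0,-1,0,0,0,87,-0.1,0,-1,0,0,0,87,-0.1,0,-1,0,0,0,87],
)

```text
time: 11.8
position: [0.5015, -0.1219, 0.1401]
ee_rot: [-1.567, 0.172, -0.148]
force: [-0.0, -0.6, 1.2]
opening: 0.0872
```

```bash
python3 -c "
from h import *
go(.446,-.312,.13,-12)"
```

```text
t 11.8 pos [ 0.5015 -0.1219  0.1401] d mm [ -55.5 -190.1  -10.1] F [-0.  -0.6  1.2] open 0.0872
 units now-axes [-0.526  0.367 -6.579]  units target-axes [-0.491  0.337 -6.583] turn [ 0.0033  0.006  -0.0153]
 toolx [ 0.979 -0.202 -0.015] tooly [-0.016 -0.    -1.   ] toolz [ 0.202  0.979 -0.003]
```

>>> arm_command(
  moves=[-0.1,0,-1,0.003,0.006,-0.012,87,-0.1,0,-1,0,0,0,87,-0.1,0,-1,0,0,0,87,-0.1,0,-1,0,0,0,87,-0.1,0,-1,0,0,0,87,0,0,-0.5,0,0,0,87,0,0,0,0,0,0,87,0,0,0,0,0,0,87],
)

```text
time: 12.47
position: [0.4404, -0.2926, 0.1317]
ee_rot: [-1.566, 0.182, -0.162]
force: [0.0, 0.8, -0.7]
opening: 0.087
```

```bash
python3 -c "
from h import *
go(.446,-.312,.05,-12)"
```

```text
t 12.47 pos [ 0.4404 -0.2926  0.1317] d mm [  5.6 -19.4 -81.7] F [ 0.   0.8 -0.7] open 0.087
 units now-axes [ 0.357  2.721 -0.58 ]  units target-axes [ 0.317  2.723 -0.592] turn [ 0.0031 -0.0097 -0.0125]
 toolx [ 0.976 -0.217 -0.013] tooly [-0.013 -0.    -1.   ] toolz [ 0.217  0.976 -0.003]
```

>>> arm_command(
  moves=[0.32,0.1,-0.5,0.003,-0.01,-0.012,87,0,0.3,-0.1,0,0,0,87,0,0.1,0,0,0,0,87,0,0,0,0,0,0,87],
)

```text
time: 12.8
position: [0.4462, -0.3081, 0.1128]
ee_rot: [-1.563, 0.165, -0.158]
force: [-0.5, -0.3, -0.7]
opening: 0.0868
```

```bash
python3 -c "
from h import *
go(.446,-.312,.05,-12)"
```

```text
t 12.8 pos [ 0.4462 -0.3081  0.1128] d mm [ -0.2  -3.9 -62.8] F [-0.5 -0.3 -0.7] open 0.0868
 units now-axes [ 0.029  2.093 -0.134]  units target-axes [ 0.021  2.093 -0.13 ] turn [-0.0018  0.0038 -0.0044]
 toolx [ 0.979 -0.204 -0.004] tooly [-0.004  0.003 -1.   ] toolz [0.204 0.979 0.002]
```

>>> arm_command(
  moves=[0.02,0.5,-0.13,-0.002,0.004,-0.004,87,0,0.6,0,0,0,0,87,0,0.4,0,0,0,0,87,0,0.2,0,0,0,0,70,0,0.05,0,0,0,0,60,0,0,0,0,0,0,60],
)

```text
time: 13.3
position: [0.4474, -0.3051, 0.057]
ee_rot: [-1.562, 0.162, -0.157]
force: [-0.0, -0.4, -0.3]
opening: 0.0745
```

```bash
python3 -c "
from h import *
go(.446,-.312,.05,-12);p,_=shot('side','8');crop(p,310,220,430,340,5,'s8.png')"
```

```text
t 13.3 pos [ 0.4474 -0.3051  0.057 ] d mm [-1.4 -6.9 -7. ] F [-0.  -0.4 -0.3] open 0.0745
 units now-axes [ 0.     0.234 -0.236]  units target-axes [ 0.001  0.235 -0.236] turn [-0.0025  0.0061 -0.0033]
 toolx [ 0.979 -0.202 -0.003] tooly [-0.003  0.003 -1.   ] toolz [0.202 0.979 0.003]
```

View pics/s8.png

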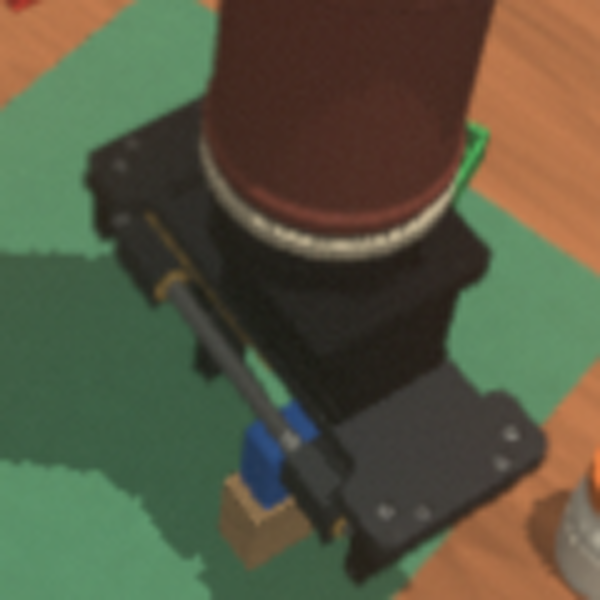

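>>> arm_command(
  moves=[0,0.18,-0.22,-0.002,0.006,-0.003,50,0,0.05,-0.05,0,0,0,40,0,0,0,0,0,0,30,0,0,0,0,0,0,30,0,0,0,0,0,0,30],
)

```text
time: 13.77
position: [0.4471, -0.3149, 0.052]
ee_rot: [-1.565, 0.162, -0.168]
force: [0.3, -0.3, 0.5]
opening: 0.0373
```

```bash
python3 -c "
from h import *
go(.446,-.312,.05,-12)"
```

```text
t 13.77 pos [ 0.4471 -0.3149  0.052 ] d mm [-1.1  2.9 -2. ] F [ 0.3 -0.3  0.5] open 0.0373
 units now-axes [-0.055  0.065  0.086]  units target-axes [-0.054  0.066  0.086] turn [ 0.0003 -0.0008  0.0039]
 toolx [ 0.978 -0.209  0.004] tooly [ 0.004 -0.001 -1.   ] toolz [ 0.209  0.978 -0.   ]
```

>>> arm_command(
  moves=[0,0.07,0.05,0,0,0.004,25,0,0,0,0,0,0,15,0,0,0,0,0,0,15,0,0,0,0,0,0,15,0,0,0,0,0,0,15],
  force=15,
)

```text
time: 14.18
position: [0.4478, -0.3134, 0.0502]
ee_rot: [-1.565, 0.165, -0.165]
force: [-0.6, -1.2, 0.0]
opening: 0.0198
```

```bash
python3 -c "
from h import *
go(.446,-.312,.05,-12)"
```

```text
t 14.18 pos [ 0.4478 -0.3134  0.0502] d mm [-1.8  1.4 -0.2] F [-0.6 -1.2  0. ] open 0.0198
 units now-axes [-0.067  0.007  0.034]  units target-axes [-0.067  0.007  0.034] turn [ 0.0004 -0.0009  0.0003]
 toolx [ 0.978 -0.209  0.   ] tooly [ 0. -0. -1.] toolz [ 0.209  0.978 -0.   ]
```

>>> arm_command(
  moves=[0,-0.3,0,0,0,0,15,0,-0.9,0,0,0,0,15,0,-1,0,0,0,0,15,0,-1,0,0,-0.12,0,15,0,-0.4,0.8,0,-0.12,0,15,0.1,0,1,0,-0.12,0,15,0.2,0,1,0,-0.12,0,15,0.2,0,1,0,0,0,15,0.3,0,1,0,0,0,15,0.3,0,1,0,0,0,15,0.3,0,1,0,0,0,15],
)

```text
time: 15.1
position: [0.4492, -0.1062, 0.1699]
ee_rot: [-1.566, -0.221, 0.215]
force: [0.6, -0.2, -0.7]
opening: 0.0197
```

```bash
python3 -c "
from h import *
go(.4737,.1036,.13,17.2)"
```

```text
t 15.1 pos [ 0.4492 -0.1062  0.1699] d mm [ 24.5 209.8 -39.9] F [ 0.6 -0.2 -0.7] open 0.0197
 units now-axes [2.694 1.293 6.512]  units target-axes [2.847 1.331 6.439] turn [ 0.0071 -0.023   0.0027]
 toolx [0.962 0.274 0.003] tooly [ 0.005 -0.006 -1.   ] toolz [-0.274  0.962 -0.007]
```

>>> arm_command(
  moves=[0.45,0,1,0.006,-0.02,0.003,15,0.45,0,1,0,0,0,15,0.45,0,1,0,0,0,15,0.45,0,1,0,0,0,15,0.45,0.2,0.9,0,0,0,15,0.2,0.5,0.4,0,0,0,15,0,0.3,0,0,0,0,15,0,0,0,0,0,0,15,0,0,0,0,0,0,15],
)

```text
time: 15.85
position: [0.4736, 0.0814, 0.146]
ee_rot: [-1.556, -0.245, 0.232]
force: [-0.0, -0.2, -0.1]
opening: 0.0195
```

```bash
python3 -c "
from h import *
go(.4737,.1036,.105,17.2)"
```

```text
t 15.85 pos [0.4736 0.0814 0.146 ] d mm [  0.1  22.2 -41. ] F [-0.  -0.2 -0.1] open 0.0195
 units now-axes [0.214 1.37  0.704]  units target-axes [0.223 1.368 0.705] turn [0.0001 0.0039 0.0087]
 toolx [0.954 0.299 0.009] tooly [ 0.008  0.003 -1.   ] toolz [-0.299  0.954 -0.   ]
```

>>> arm_command(
  moves=[0.2,0.3,0.6,0,0.004,0.008,15,0,0.4,0.2,0,0,0,15,0,0.3,0,0,0,0,15,0,0.1,0,0,0,0,15,0,0,0,0,0,0,15],
)

```text
time: 16.27
position: [0.4735, 0.0998, 0.1141]
ee_rot: [-1.56, -0.231, 0.226]
force: [0.9, -0.3, 0.5]
opening: 0.0201
```

```bash
python3 look.py 9
```

```text
block -y face 82 -11.19154139784036 0.4572288160839702
bar face 19 -9.993094007299405
end face x -25.024683877988004 z range [-11.9  11.3] 47
t 16.32 pos [0.4736 0.0996 0.1143] d mm [  0.1   4.  -14.3] F [-0.2 -0.8 -0.8] open 0.0198
 units now-axes [0.04  0.477 0.127]  units target-axes [0.043 0.477 0.126] turn [ 0.0016 -0.0093  0.0033]
 toolx [0.958 0.287 0.003] tooly [ 0.004 -0.001 -1.   ] toolz [-0.287  0.958 -0.002]
```

View pics/s9.png

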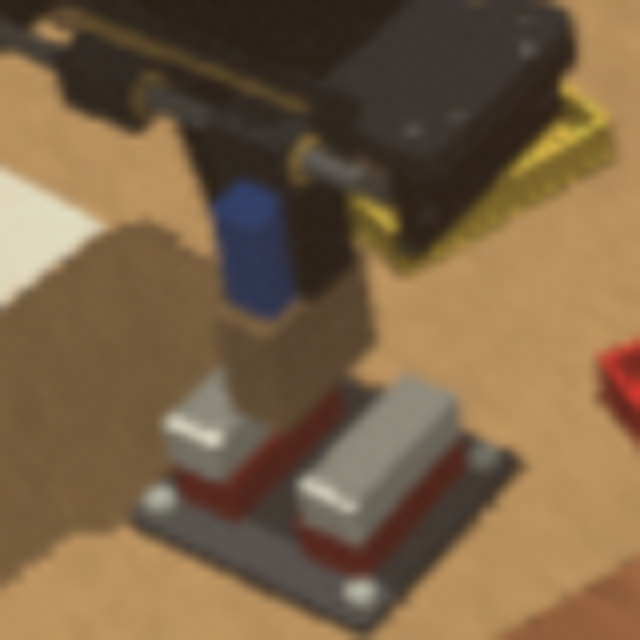

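>>> arm_command(
  moves=[0,0.15,0.13,0.002,-0.009,0.003,15,0,0.15,0,0,0,0,15,0,0.1,0,0,0,0,15,0,0,0,0,0,0,15,0,0,0,0,0,0,15],
)

```text
time: 16.73
position: [0.4732, 0.1017, 0.1023]
ee_rot: [-1.557, -0.235, 0.233]
force: [0.3, -0.7, -1.0]
opening: 0.0204
```

```bash
python3 -c "
from h import *
go(.4737,.1035,.094,17.2)"
```

```text
t 16.73 pos [0.4732 0.1017 0.1023] d mm [ 0.5  1.8 -8.3] F [ 0.3 -0.7 -1. ] open 0.0204
 units now-axes [0.032 0.277 0.051]  units target-axes [0.033 0.277 0.051] turn [-0.0005 -0.002   0.0017]
 toolx [0.956 0.294 0.002] tooly [ 0.002  0.001 -1.   ] toolz [-0.294  0.956  0.001]
```

>>> arm_command(
  moves=[0,0.05,0.05,0,-0.002,0.002,15,0,0.05,0,0,0,0,15,0,0.05,0,0,0,0,15,0,0,0,0,0,0,15],
)

```text
time: 17.07
position: [0.473, 0.1034, 0.0977]
ee_rot: [-1.557, -0.236, 0.236]
force: [0.2, -0.9, -0.4]
opening: 0.0199
```

```bash
python3 look.py 10; python3 -c "
from h import *
go(.4737,.1035,.094,17.2)"
```

```text
block -y face 80 -11.10331308087477 -0.02608820813758756
bar face 21 -9.634615108317343
end face x -25.1809845526303 z range [-12.4  11.2] 50
t 17.12 pos [0.473  0.1034 0.0978] d mm [0.7 0.2 2.2] F [ 0.5  0.5 -1.3] open 0.0195
 units now-axes [ 0.024 -0.072 -0.001]  units target-axes [ 0.024 -0.072 -0.001] turn [-0.0006  0.0003  0.0002]
 toolx [0.955 0.296 0.   ] tooly [ 0.     0.001 -1.   ] toolz [-0.296  0.955  0.001]
t 17.12 pos [0.473  0.1034 0.0978] d mm [ 0.7  0.1 -3.8] F [ 0.5  0.5 -1.3] open 0.0195
 units now-axes [ 0.023  0.128 -0.004]  units target-axes [ 0.023  0.128 -0.004] turn [-0.0006  0.0003  0.0002]
 toolx [0.955 0.296 0.   ] tooly [ 0.     0.001 -1.   ] toolz [-0.296  0.955  0.001]
```

View pics/s10.png

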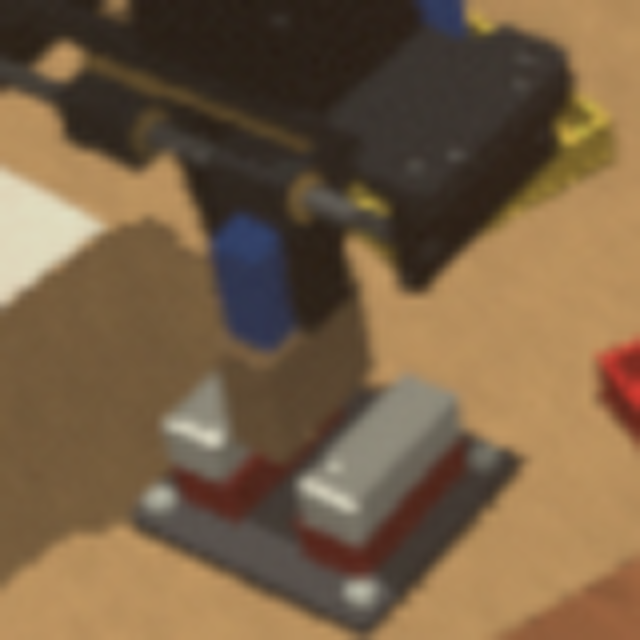

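```bash
cat > rel.py <<'E'
from h import *
import sys
P=cloud('side',np.load(f'pics/side{sys.argv[1]}.npz')['d']);s=env.observe();M=Ro.from_rotvec(s['ee_rot']).as_matrix()
q=((P-s['position'])@M*1e3).reshape(-1,3);z=P.reshape(-1,3)[:,2]*1e3;k=np.isfinite(q).all(1);q=q[k];z=z[k]
for nm,lo,hi,z0,z1,nom in(("outer",-46,-33,11,40,-38.75),("go inner",12,24,30,40,17),("red inner",6,20,10,24,13.5)):
    w=q[(abs(q[:,0])<28)&(q[:,2]>lo)&(q[:,2]<hi)&(z>z0)&(z<z1)]
    if len(w)>4:print(nm,len(w),"centre est",(np.median(w[:,2])-nom).round(2))
E
python3 rel.py 10; python3 rel.py 9 
```

```text
outer 116 centre est -0.51
go inner 12 centre est 0.28
red inner 29 centre est -0.16
outer 116 centre est -0.47
go inner 18 centre est -0.32
red inner 48 centre est -0.18
```

>>> arm_command(
  moves=[0,0.1,0,0,0,0,15,0,0.1,0,0,0,0,15,0,0.1,0,0,0,0,15,0,0,0,0,0,0,15],
)

```text
time: 17.45
position: [0.4732, 0.1036, 0.0881]
ee_rot: [-1.557, -0.236, 0.235]
force: [0.3, -0.3, -0.7]
opening: 0.02
```

```bash
python3 -c "
from h import *
go(.4735,.1033,.076,17.2)"
```

```text
t 17.45 pos [0.4732 0.1036 0.0881] d mm [  0.3  -0.3 -12.1] F [ 0.3 -0.3 -0.7] open 0.02
 units now-axes [ 0.008  0.404 -0.012]  units target-axes [ 0.008  0.404 -0.011] turn [-0.0007  0.0004  0.0007]
 toolx [0.955 0.296 0.001] tooly [ 0.001  0.001 -1.   ] toolz [-0.296  0.955  0.001]
```

In the go gap freely (underside 38 mm, no contact force).

>>> arm_command(
  moves=[0,0.1,-0.01,0,0,0,15,0,0.1,0,0,0,0,15,0,0.1,0,0,0,0,15,0,0,0,0,0,0,15],
)

```text
time: 17.78
position: [0.4731, 0.1031, 0.0779]
ee_rot: [-1.557, -0.236, 0.236]
force: [-0.4, 0.4, -0.3]
opening: 0.0201
```

```bash
python3 look.py 11; python3 rel.py 11;python3 -c "
from h import *
go(.4735,.1033,.076,17.2)"
```

```text
block -y face 101 -11.66908516025137 0.5142162165101266
bar face 22 -9.518478490768079
end face x -24.86614282194128 z range [-22.5  23.1] 56
t 17.83 pos [0.4732 0.1031 0.0781] d mm [ 0.5  0.5 21.9] F [ 0.2 -0.5 -0.9] open 0.02
 units now-axes [ 0.019 -0.728  0.01 ]  units target-axes [ 0.019 -0.728  0.01 ] turn [-0.0005  0.0003  0.0005]
 toolx [0.955 0.296 0.   ] tooly [ 0.     0.001 -1.   ] toolz [-0.296  0.955  0.001]
outer 111 centre est -0.35
go inner 10 centre est 0.87
red inner 13 centre est 0.23
t 17.83 pos [0.4732 0.1031 0.0781] d mm [ 0.3  0.2 -2.1] F [ 0.2 -0.5 -0.9] open 0.02
 units now-axes [0.01  0.072 0.002]  units target-axes [0.01  0.072 0.003] turn [-0.0005  0.0003  0.0005]
 toolx [0.955 0.296 0.   ] tooly [ 0.     0.001 -1.   ] toolz [-0.296  0.955  0.001]
```

Aligned within about 0.5 mm; continue toward the step gently.

>>> arm_command(
  moves=[0,0.07,0,0,0,0,15,0,0.07,0,0,0,0,15,0,0.07,0,0,0,0,15,0,0,0,0,0,0,15],
)

```text
time: 18.17
position: [0.4735, 0.1032, 0.0714]
ee_rot: [-1.557, -0.237, 0.235]
force: [0.4, -0.4, -1.0]
opening: 0.0197
```

```bash
python3 -c "
from h import *
go(.4735,.1033,.058,17.2)"
```

```text
t 18.17 pos [0.4735 0.1032 0.0714] d mm [  0.    0.1 -13.4] F [ 0.4 -0.4 -1. ] open 0.0197
 units now-axes [0.001 0.448 0.001]  units target-axes [0.002 0.448 0.001] turn [-0.0006  0.0003  0.001 ]
 toolx [0.955 0.296 0.001] tooly [ 0.001  0.001 -1.   ] toolz [-0.296  0.955  0.001]
```

>>> arm_command(
  moves=[0,0.1,0,0,0,0,15,0,0.1,0,0,0,0,15,0,0.08,0,0,0,0,15,0,0.05,0,0,0,0,15,0,0,0,0,0,0,15],
)

```text
time: 18.58
position: [0.4735, 0.1032, 0.0604]
ee_rot: [-1.557, -0.236, 0.235]
force: [-0.3, 0.6, -0.9]
opening: 0.0199
```

```bash
python3 -c "
from h import *
go(.4735,.1033,.058,17.2)"
```

```text
t 18.58 pos [0.4735 0.1032 0.0604] d mm [ 0.   0.1 -2.4] F [-0.3  0.6 -0.9] open 0.0199
 units now-axes [0.002 0.08  0.002]  units target-axes [0.002 0.08  0.002] turn [-0.0006  0.0003  0.0009]
 toolx [0.955 0.296 0.001] tooly [ 0.001  0.001 -1.   ] toolz [-0.296  0.955  0.001]
```

>>> arm_command(
  moves=[0,0.05,0,0,0,0,15,0,0.05,0,0,0,0,15,0,0.02,0,0,0,0,15],
)

```text
time: 18.83
position: [0.474, 0.1033, 0.0579]
ee_rot: [-1.557, -0.237, 0.235]
force: [-4.9, -0.8, 13.1]
opening: 0.0197
```

```bash
python3 -c "
from h import *
go(.4735,.1033,.058,17.2);p,_=shot('side','12');crop(p,220,150,300,230,8,'s12.png')"
```

```text
t 18.83 pos [0.474  0.1033 0.0579] d mm [-0.5 -0.   0.1] F [-4.9 -0.8 13.1] open 0.0197
 units now-axes [-0.015 -0.003  0.003]  units target-axes [-0.015 -0.003  0.003] turn [-0.0009  0.0003  0.0015]
 toolx [0.955 0.296 0.002] tooly [ 0.001  0.001 -1.   ] toolz [-0.296  0.955  0.001]
```

View pics/s12.png

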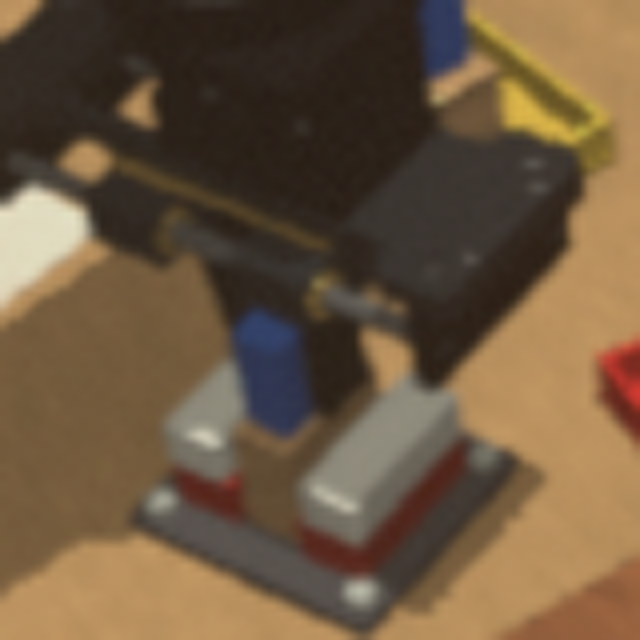

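>>> arm_command(
  moves=[0,-0.1,0,0,0,0,15,0,-0.3,0,0,0,0,15,0,-0.6,0,0,0,0,15,0,-0.9,0,0,0,0,15,0,-0.9,0,0,0,0,15,0,-0.4,0,0,0,0,15,0,0,0,0,0.12,0,15,0,0,0,0,0.12,0,15,0,0,0,0,0.12,0,15,0,0,0,0,0.12,0,15,0,0,0,0,0,0,15],
)

```text
time: 19.8
position: [0.4748, 0.1027, 0.1655]
ee_rot: [-1.561, 0.153, -0.162]
force: [-0.5, 0.6, -0.7]
opening: 0.0197
```

```bash
python3 -c "
from h import *
go(.612,.017,.1,-11)"
```

```text
t 19.8 pos [0.4748 0.1027 0.1655] d mm [137.2 -85.7 -65.5] F [-0.5  0.6 -0.7] open 0.0197
 units now-axes [ 5.039  2.202 -1.897]  units target-axes [ 5.034  2.182 -1.932] turn [-0.0042 -0.0088  0.0056]
 toolx [ 0.98  -0.199  0.006] tooly [ 0.006  0.003 -1.   ] toolz [0.199 0.98  0.004]
```

>>> arm_command(
  moves=[0.9,0.1,-0.35,-0.004,-0.008,0.005,15,0.9,0.2,-0.35,0,0,0,15,0.9,0.3,-0.35,0,0,0,15,0.9,0.4,-0.35,0,0,0,15,0.8,0.5,-0.3,0,0,0,15,0.3,0.4,-0.1,0,0,0,15,0,0.1,0,0,0,0,15,0,0,0,0,0,0,15],
)

```text
time: 20.47
position: [0.6102, 0.0223, 0.1072]
ee_rot: [-1.566, 0.116, -0.124]
force: [-0.1, 0.4, -0.8]
opening: 0.0197
```

```bash
python3 -c "
from h import *
go(.612,.017,.054,-11)"
```

```text
t 20.47 pos [0.6102 0.0223 0.1072] d mm [  1.8  -5.3 -53.2] F [-0.1  0.4 -0.8] open 0.0197
 units now-axes [ 0.078  1.772 -0.169]  units target-axes [ 0.093  1.772 -0.162] turn [-0.0023  0.0388  0.0049]
 toolx [ 0.988 -0.153  0.005] tooly [ 0.005  0.001 -1.   ] toolz [0.153 0.988 0.002]
```

>>> arm_command(
  moves=[0.08,0.3,-0.15,-0.002,0.035,0.005,15,0,0.5,0,0,0,0,15,0,0.4,0,0,0,0,15,0,0.2,0,0,0,0,15,0,0.05,0,0,0,0,15,0,0,0,0,0,0,15],
)

```text
time: 20.97
position: [0.6106, 0.0202, 0.0638]
ee_rot: [-1.563, 0.145, -0.146]
force: [0.9, -0.4, -0.3]
opening: 0.0202
```

```bash
python3 -c "
from h import *
go(.612,.017,.054,-11);p,_=shot('side','13');crop(p,260,150,380,240,6,'s13.png')"
```

```text
t 20.97 pos [0.6106 0.0202 0.0638] d mm [ 1.4 -3.2 -9.8] F [ 0.9 -0.4 -0.3] open 0.0202
 units now-axes [ 0.067  0.328 -0.096]  units target-axes [ 0.067  0.328 -0.095] turn [-0.0031  0.0061  0.0002]
 toolx [ 0.983 -0.185  0.   ] tooly [ 0.001  0.003 -1.   ] toolz [0.185 0.983 0.003]
```

View pics/s13.png

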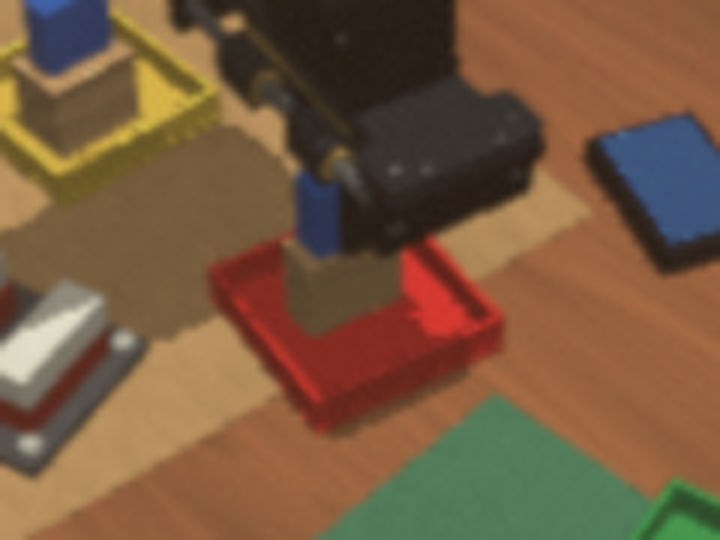

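Over the red tray with clearance all round; lower the last 10 mm.

>>> arm_command(
  moves=[0,0.1,-0.05,-0.002,0,0,15,0,0.1,0,0,0,0,15,0,0.07,0,0,0,0,15,0,0.02,0,0,0,0,15,0,0,0,0,0,0,15],
)

```text
time: 21.43
position: [0.6115, 0.0191, 0.0567]
ee_rot: [-1.564, 0.143, -0.148]
force: [-0.4, -0.3, -0.7]
opening: 0.02
```

```bash
python3 -c "
from h import *
go(.612,.017,.054,-11)"
```

```text
t 21.43 pos [0.6115 0.0191 0.0567] d mm [ 0.5 -2.1 -2.7] F [-0.4 -0.3 -0.7] open 0.02
 units now-axes [ 0.03   0.089 -0.067]  units target-axes [ 0.03   0.089 -0.066] turn [-0.0024  0.0068  0.0033]
 toolx [ 0.983 -0.184  0.003] tooly [ 0.004  0.002 -1.   ] toolz [0.184 0.983 0.002]
```

>>> arm_command(
  moves=[0,0.06,0,-0.002,0,0.003,15,0,0.04,0,0,0,0,15,0,0,0,0,0,0,15],
)

```text
time: 21.68
position: [0.6119, 0.0192, 0.0541]
ee_rot: [-1.565, 0.145, -0.146]
force: [-0.6, 0.5, 1.7]
opening: 0.0201
```

```bash
python3 -c "
from h import *
go(.612,.017,.054,-11)"
```

```text
t 21.68 pos [0.6119 0.0192 0.0541] d mm [ 0.1 -2.2 -0.1] F [-0.6  0.5  1.7] open 0.0201
 units now-axes [ 0.017  0.002 -0.07 ]  units target-axes [ 0.017  0.002 -0.07 ] turn [-0.0006  0.0067  0.0007]
 toolx [ 0.983 -0.184  0.001] tooly [ 0.001  0.    -1.   ] toolz [0.184 0.983 0.001]
```

Touching the floor. Release and retreat.

>>> arm_command(
  moves=[0,0,0,0,0,0,20,0,0,0,0,0,0,30,0,0,0,0,0,0,45,0,0,0,0,0,0,50,0,0,0,0,0,0,50,0,-0.5,0,0,0,0,60,0,-1,0,0,0,0,87,0,-1,0,0,0,0,87,0,-1,0,0,0,0,87,0,-1,0,0,0,0,87,0,-0.3,0,0,0,0,87,0,0,0,0,0,0,87],
)

```text
time: 22.68
position: [0.6101, 0.0187, 0.2021]
ee_rot: [-1.567, 0.149, -0.143]
force: [-0.1, -0.0, -0.4]
opening: 0.0835
```

```bash
python3 -c "
from h import *
p,_=shot('side','14');crop(p,160,100,440,310,2.8,'s14.png')
P=cloud('side',_);s=env.observe();print(s['time'],s['position'])"
```

```text
22.7333 [0.61008016 0.01864196 0.20140933]
```

View pics/s14.png

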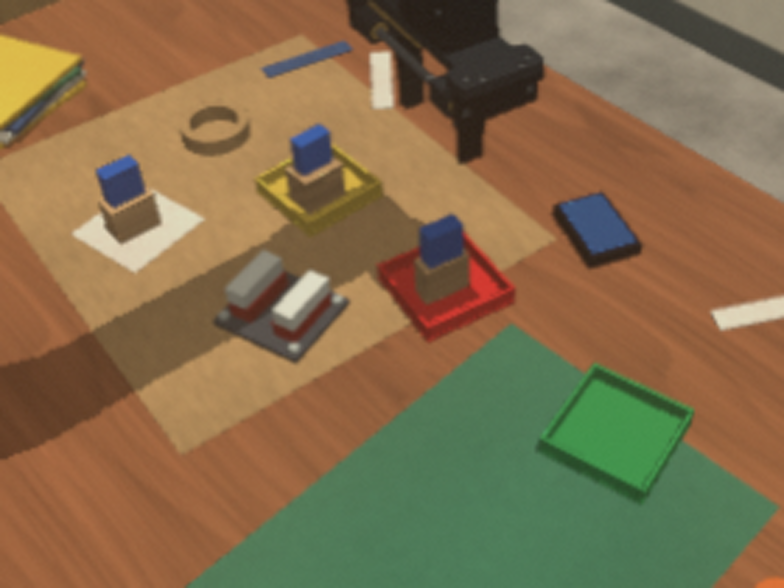

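Both blanks stand upright in the yellow and red trays, released, with the gripper clear. The card blank, ink pad and tape roll look undisturbed.

```bash
python3 -c "
from h import *
a=np.load('pics/side0.npz')['p'].astype(int);b=np.load('pics/side14.npz')['p'].astype(int)
for n,(x0,y0,x1,y1) in dict(card=(185,150,235,200),pad=(355,165,392,197),pot=(415,300,455,345),tape=(220,130,252,158)).items():print(n,abs(a-b)[y0:y1,x0:x1].mean().round(1))
env.hand_in()"
```

```text
card 7.9
pad 5.1
pot 6.5
tape 7.0
the job is handed in; nothing more can be done
```

I gauged both blanks one at a time and stood each in its tray, then handed the job in at about 22.7 s of the 72 s allowed.

- **First blank (nearer the gauge): too thick, now in the yellow tray.** It stopped at the mouth of the upper gap, with its underside about 43 mm up and about 20 N upward force on the tool. In the depth image it measures about 36.5 mm thick, against the 34 mm gap.
- **Second blank: too thin, now in the red tray.** It went freely through both gaps and stopped on the base plate, with its underside at 8 mm and about 13 N at touchdown. It measures about 22.5 mm, against the 27 mm red gap.

The last side picture shows both blanks upright and released, with the gripper clear.

The blank on the card, the ink pad and the tape roll look unmoved in that picture. For the pot I only have a before-and-after pixel comparison. The card, pad, pot and tape all differed by 5–8 grey levels (lighting and shadow changes), so that check was not a precise one.

The two cameras disagreed by about 5 mm in y. I aligned to the gauge using the side camera's depth. It agreed with the gripper's own position to about 0.5 mm.

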